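# Lay a tall shelf module on its plinth and cap it with a lugged tray

### The job

Push the top of the tall grey shelf module so that it tips over the edge of the low wooden plinth its foot stands against, and comes to lie flat on the plinth with its four square sockets facing up. Then take the white tray from its sloping rest by the upright handle and lower it level onto the lying module so that all four corner lugs drop into the sockets and the tray sits flat. Leave the other things on the counter where they are.

Things in the scene. Friction and masses are not known exactly. Their poses are not given: they have to be found in the camera images.
- module_deck (a point): Centre of the socketed face (130 x 200 mm) of the grey module. x points from this face through the module to the opposite face (level, towards the plinth at first; straight down once it lies properly), y across the 130 mm, z from foot to top. Sockets 22 mm square, 12 deep at y +-40, z +-55 mm; middle solid. Lying properly, the face is 101 mm above the counter, foot end 15 to 60 mm out past the plinth edge.
- module: Tall closed grey plastic shelf module, 86 (x, too thick to grasp) x 130 (y) x 200 mm (z), 0.4 to 0.7 kg, upright on the counter, the face opposite its sockets within 8 mm of the plinth edge. Pushed level 165 to 200 mm above the counter, it passes its balance point after 65 to 80 mm and falls by itself. Origin: centre of its foot; axes as module_deck.
- plinth: Fixed low wooden board, 200 x 150 x 15 mm, on the counter. Origin at the centre of its underside; x (along its 200 mm) points away from the edge where the module stands, which lies at x = -100 mm: this is the direction in which the module must fall. y across the 150 mm, z up.
- tray_handle (a point): Grip point in the tray's upright handle plate, mid-tray, 45 mm above its floor's underside. Plate: 60 mm along x, 12 mm thick along y (pinch across y), top 64 mm above the underside. z is the tray's upward normal, leaning 30 degrees from vertical on the rest, to the robot's far right. Seated, this point is 45 mm above the socketed face, with tray x along the module's y and tray y along its z (either way round fits).
- tray: White plastic tray, 120 (x) x 150 mm (y), walls 24 mm high, 4 mm thick, 0.14 to 0.24 kg. Four round lugs under it, 14 mm in diameter, 10 mm long, tips tapered, at x +-40, y +-55 mm. Origin: centre of its floor's underside; axes as tray_handle.
- rest: Fixed steel sloping rest on which the tray lies, 170 mm wide (its y), about 130 mm deep (its x). It slopes 30 degrees, rising along its own +x from 20 mm at its lipped low edge, facing the robot's far right, to 95 mm at its high edge. Origin on the counter under its middle.
- cup: Bystander: stainless cup, 68 mm across and 85 mm high, origin at its base.
- pot: Bystander: white ceramic treat pot, 100 mm across and 70 mm high, origin at its base.
- foot_toy: Bystander: purple plastic foot toy like a small dumb-bell, 72 mm long and 36 mm high, origin under its middle.
- spiral: Bystander: flat dark silicone spiral, about 90 mm across and 12 mm high, origin under its middle.
- dish: Bystander: shallow stainless dish, 110 mm across and 30 mm high, with a wooden ball 40 mm across in it; origin at its base.
- block_toy: Bystander: small wooden block, 40 x 40 x 30 mm, origin under its middle.

How it is judged:
By the outcome, as a careful person would: the job done as asked, in the order asked, and still so for the second after the job is handed in, with the robot touching nothing.
It also fails if it takes over 59 s, if anything falls off the work surface, if the arm or the gripper's body presses on something with over 40 N, if the wrist force passes 120 N, or if a joint passes its speed limit or range.

### The arm

A 6-joint arm with a two-finger parallel gripper is mounted at the origin on the work surface. World frame = base frame: x ahead of the robot, y to its left, z up, the work surface at z = 0. Lengths are in m, angles in degrees, forces in N, time in s.
With the tool pointing down it reaches from about 0.3 to 0.75 m from the base axis. Payload 8.5 kg.
Tool frame: the origin (TCP) lies on the centre line of the jaws, within the pads' length; the fingertips stand env.tips_ahead ahead of it and the grasp point (between the pads) lies 8 mm behind it (env.tips_ahead is the distance from the TCP to the fingertips, in m); z points along the fingers, y is the direction in which the jaws open and shut (so a half turn about z gives the same grasp; the last joint's range is limited). The gripper opens to 85 mm and grips with 20 to 120 N. Pads are 22 mm wide; open, the fingers measure 114 mm over their backs; the gripper's body (76 mm by 85 mm) begins 54 mm behind the grasp point. The pads swing forward as they close: fully open they stand 13 mm farther back than shut.
Start: joints at [-88.883, 21.807, 74.336, -0, 83.858, -12.336], TCP at [0.128, -0.535, 0.205] pointing down, gripper open.
Joint ranges: [-178.18, 178.18], [-50.72, 133.34], [12.68, 142.11], [-81.47, 261.47], [9.98, 163.14], [-165.26, 165.26]. Speed limits (degrees/s): [136.94, 136.94, 180, 180, 180, 180].

### API

Orientations are given as a 3x3 rotation matrix whose columns are the frame's x, y, z axes.
In Python, from rig import env gives the robot as it stands.
- The arm moves only by the tool servo_tool, never from a script. Its argument "commands" is a list of rows, each an object with "linear": the shift along the tool's x, y, z in mm, a list of three; "angular": the turn, a rotation vector about the tool's x, y, z in degrees, a list of three; "gripper": the opening, from -1 (shut) to 1 (fully open). In form: [{"linear": [x, y, z], "angular": [rx, ry, rz], "gripper": gripper}, ...]. A call has 1 to 20 rows; each row is the pose to reach, as a shift and turn from the pose commanded when the call began, along the tool's axes at that moment; what a row does not reach only later rows make up. A row lasts 1/10 s, in which the tool goes at most 50 mm and 8.59 degrees, less where a joint would pass 70% of its speed; a pose out of reach is approached as far as the arm can. A call with a gripper value outside its range is refused whole. The fingers move at their own pace and stop on an object; "force" is the grip in N (left out, the last holds). Time passes only in rows, so rows that repeat a pose let the fingers close. It gives the time, the measured TCP pose, the force and the opening at its end, in the units of the state.
- env.observe(): the state, without advancing time (a new reading comes with each control period).
- env.get_image(name): name is "scene" or "side" or "wrist"; returns a dict with "frame" (420x560x3 uint8, blue, green, red), "fx", "fy", "cx", "cy" (pixels), "cam_to_world" (4x4, takes a point from camera to world coordinates); the wrist camera has in their place "T_tool_cam" (4x4, takes a point from camera to tool coordinates, whose origin is the TCP and whose axes are the flange's). Camera axes: x right, y up, looking along -z (the intrinsics and any distortion apply to the point x, -y, -z); pixel columns grow to the right and rows downward; lengths in m; the calibration is good to about 2 mm. A picture is of the moment at which its call begins: read the wrist's pose just before it. There is no depth.
- env.close_job(): hands the job in, once; it reports no verdict.
Trained networks look in a picture, given as the dict that the camera call returned (one of the last four; its "shot" number tells which), for a name from the list of things; names that differ only in an ending like _2 or _b are one class to them, and where a whole thing is asked for, a point or a joint stands for the part that bears it (a point fixed in the world has none). Each returns a list of dicts, best first, with "confidence" (0 to 1); they miss things now and then, are a little off and sometimes report something else, mostly with a low value. They report only what shows in the picture. A call takes as long as a camera call.
- env.trace(picture, query): "pixels" (420x560 bool, what is visible of it) and "extent" ([left, top, right, bottom] in pixels, round what is visible of it).
The state is a dict: "time_s": time; "q": joint angles; "qvel": joint speeds; "joint_efforts": joint torques, N m; "position": TCP position; "tool_rot": TCP orientation; "ft_force": force on the tool from outside, world axes, zero at the start; "wrist_torque": the same for the moment, N m; "grip_width": finger opening in m.
Only numpy, scipy, OpenCV 4.12 (cv2) and the standard library are available. Lean on these libraries where they do the work, as an engineer would, in place of code of your own. Each camera call takes 0.05 s, during which the arm holds its last target.

## Working session

There is one attempt and no reset: what is moved stays moved. The work goes in short steps, Python scripts to look and compute and a tool call to move; the robot and the scene stay as the last step left them, time stands still between calls to the robot, and variables do not carry over. Pictures are saved under pics/ and viewed, and the job is handed in when it is done.

Besides the shell and the picture viewer there is one more tool, called after ">>>" by a JSON object that holds its "fn" and its "kwargs". servo_tool: Moves the arm, as the interface text tells. Its arguments: {"type":"object","properties":{"commands":{"type":"array","items":{"type":"object","properties":{"linear":{"type":"array","items":{"type":"number"}},"angular":{"type":"array","items":{"type":"number"}},"gripper":{"type":"number"}}}},"force":{"type":"number"}},"required":["commands"]}

```bash
ls; mkdir -p pics; cat > h.py <<'E'
import numpy as np, cv2, pickle, sys
from rig import env
np.set_printoptions(precision=4,suppress=True)
def shot(name,tag):
    st=env.observe(); d=env.get_image(name)
    if name=='wrist':
        T=np.eye(4);T[:3,:3]=np.array(st['tool_rot']);T[:3,3]=st['position']
        d['c2w']=T@np.array(d['T_tool_cam'])
    else: d['c2w']=np.array(d['cam_to_world'])
    cv2.imwrite(f'pics/{tag}.png',d['frame']); pickle.dump(d,open(f'pics/{tag}.pkl','wb'))
    return d
def K(d): return np.array([[d['fx'],0,d['cx']],[0,d['fy'],d['cy']],[0,0,1.]])
def dist(d): return np.array(d.get('distortion',d.get('dist',np.zeros(5))),float)
def proj(d,P):
    P=np.atleast_2d(P); R=d['c2w'][:3,:3];t=d['c2w'][:3,3]
    c=(P-t)@R; c=c*np.array([1,-1,-1])
    return cv2.projectPoints(c.reshape(-1,1,3),np.zeros(3),np.zeros(3),K(d),dist(d))[0].reshape(-1,2)
def ray(d,uv):
    p=cv2.undistortPoints(np.array(uv,float).reshape(-1,1,2),K(d),dist(d)).reshape(-1,2)
    v=np.c_[p[:,0],-p[:,1],-np.ones(len(p))]@d['c2w'][:3,:3].T
    return d['c2w'][:3,3],v
def onz(d,uv,z):
    o,v=ray(d,uv); return o+v*((z-o[2])/v[:,2])[:,None]
E
python3 - <<'E'
from h import *
print(env.observe(), env.tips_ahead)
for n in ['scene','side','wrist']:
    d=shot(n,n+'0'); print(n,[(k,v) for k,v in d.items() if k!='frame'])
    for q in ['module','module_deck','plinth','tray','tray_handle','rest','cup','pot','foot_toy','spiral','dish','block_toy']:
        r=env.trace(d,q); print(q,[(round(x['confidence'],2),x['extent'],int(x['pixels'].sum())) for x in r[:2]])
        if r: np.save(f'pics/{n}0_{q}.npy',r[0]['pixels'])
E
```

```text
pics
{'time_s': 0.0, 'q': array([-88.8828,  21.8394,  74.3851,   0.0002,  83.8575, -12.3349]), 'qvel': array([-0.0494, -0.0111, -0.0075, -0.0322,  0.0505, -0.0036]), 'joint_efforts': array([  0.0004, -44.8456, -23.128 ,  -0.0001,   0.0048,   0.    ]), 'position': array([ 0.1279, -0.5346,  0.2039]), 'tool_rot': array([[ 0.9726,  0.2326, -0.    ],
       [ 0.2326, -0.9726,  0.0014],
       [ 0.0003, -0.0014, -1.    ]]), 'ft_force': array([0.3632, 0.5154, 0.3695]), 'wrist_torque': array([-0.0157, -0.0375,  0.0211]), 'grip_width': 0.08547409763750426} 0.011
scene [('fx', 422.43738146913523), ('fy', 422.43738146913523), ('cx', 287.6210458741118), ('cy', 210.81623797441083), ('cam_to_world', array([[-0.6652, -0.4217,  0.6162,  1.195 ],
       [ 0.7467, -0.372 ,  0.5514,  0.5882],
       [-0.0033,  0.8269,  0.5623,  0.6552],
       [ 0.    ,  0.    ,  0.    ,  1.    ]])), ('shot', 1), ('c2w', array([[-0.6652, -0.4217,  0.6162,  1.195 ],
       [ 0.7467, -0.372 ,  0.5514,  0.5882],
       [-0.0033,  0.8269,  0.5623,  0.6552],
       [ 0.    ,  0.    ,  0.    ,  1.    ]]))]
module [(0.95, [17
[... 1812 characters left out ...]
48)]
block_toy [(0.8, [277.7, 306.3, 298.1, 337.1], 406)]
wrist [('fx', 295.73909067754647), ('fy', 295.73909067754647), ('cx', 278.1169697700471), ('cy', 209.92680089510813), ('T_tool_cam', array([[-0.0002,  0.9534,  0.3016,  0.0777],
       [ 1.    ,  0.0002,  0.0001,  0.0005],
       [-0.    ,  0.3016, -0.9534, -0.1711],
       [ 0.    ,  0.    ,  0.    ,  1.    ]])), ('shot', 3), ('c2w', array([[ 0.2324,  0.9273,  0.2934,  0.2036],
       [-0.9726,  0.2215,  0.0701, -0.5173],
       [ 0.    , -0.3016,  0.9534,  0.3756],
       [ 0.    ,  0.    ,  0.    ,  1.    ]]))]
module []
module_deck []
plinth []
tray []
tray_handle []
rest []
cup []
pot []
foot_toy []
spiral []
dish []
block_toy []
```

```bash
python3 - <<'E'
import cv2
for n,(x0,y0,x1,y1) in {'scene':(140,110,430,345),'side':(180,70,410,345)}.items():
    im=cv2.imread(f'pics/{n}0.png'); print(n); 
    c=im[y0:y1,x0:x1]; s=min(800/(x1-x0),600/(y1-y0)); cv2.imwrite(f'pics/{n}0c.png',cv2.resize(c,None,fx=s,fy=s,interpolation=cv2.INTER_CUBIC)); print(s)
E
```

```text
scene
2.5531914893617023
side
2.1818181818181817
```

View pics/scene0.png

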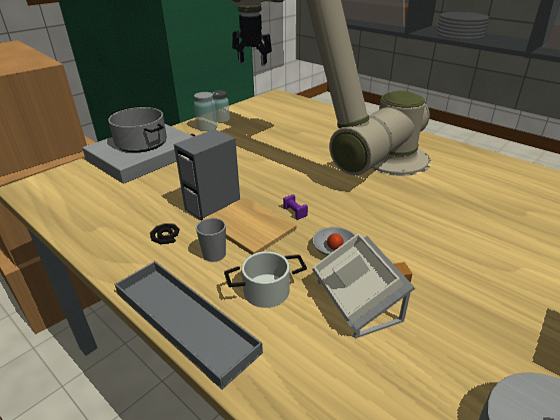

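View pics/side0.png

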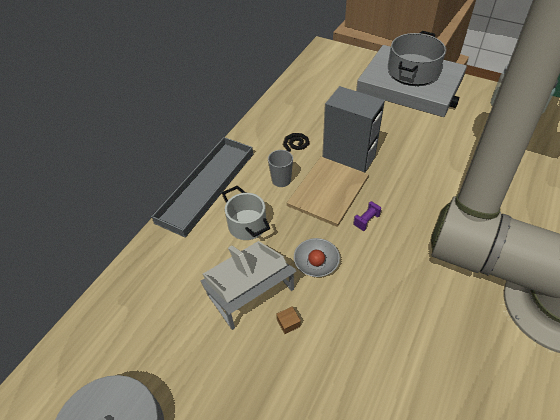

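```bash
sleep 0.1
```

```text
(no output)
```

View pics/scene0c.png

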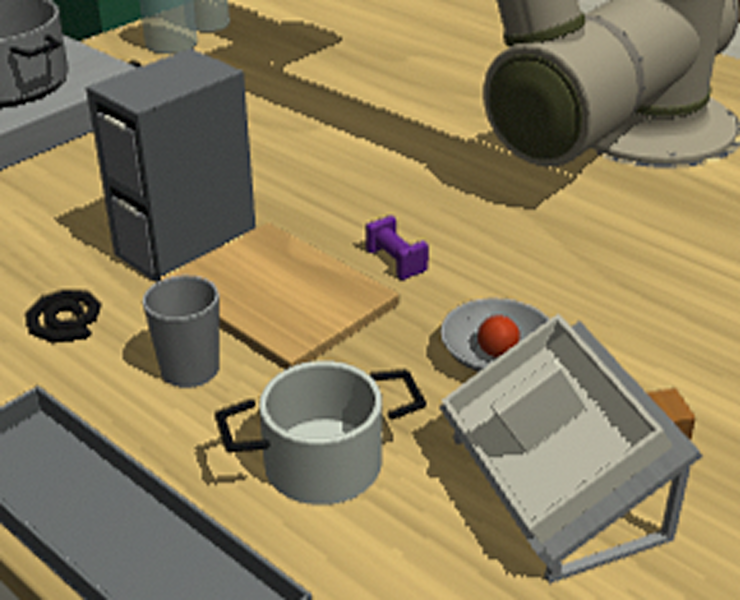

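View pics/side0c.png

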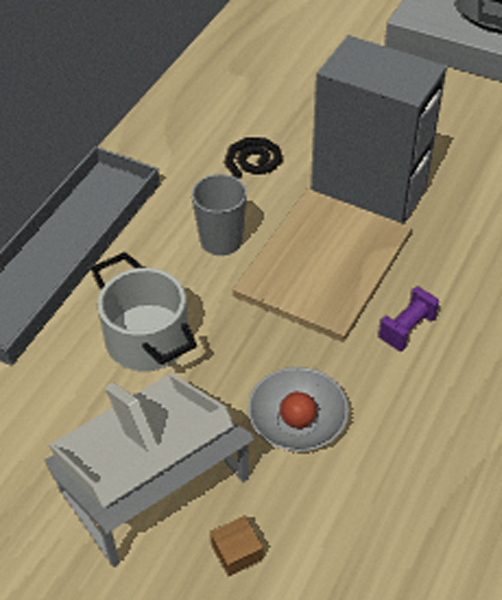

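```bash
cat > fit.py <<'E'
from h import *
from scipy.optimize import least_squares
def load(t): return pickle.load(open(f'pics/{t}.pkl','rb'))
S=load('scene0');D=load('side0')
def cs(p): return np.array(p,float)/2.5532+[140,110]
def cd(p): return np.array(p,float)/2.1818+[180,70]
mt_s=cs([(88,91),(143,116),(244,73),(185,50),(157,279),(254,233)])
mt_d=cd([(349,37),(445,66),(415,107),(317,73),(408,219),(313,187)])
print('module s top',onz(S,mt_s[:4],.2),'bot',onz(S,mt_s[4:],0))
print('module d top',onz(D,mt_d[:4],.2),'bot',onz(D,mt_d[4:],0))
print('plinth s',onz(S,cs([(399,298),(290,360)]),.015)); print('plinth d',onz(D,cd([(234,291),(344,333),(411,230)]),.015))
for q,h in [('cup',.04),('pot',.035),('foot_toy',.018),('spiral',.006),('dish',.015),('block_toy',.015)]:
    o=[]
    for d,n in((S,'scene'),(D,'side')):
        m=np.load(f'pics/{n}0_{q}.npy'); y,x=np.nonzero(m); o.append(onz(d,[(x.mean(),y.mean())],h)[0])
    print(q,*o)
E
python3 fit.py
```

```text
module s top [[ 0.6671 -0.2605  0.2   ]
 [ 0.6654 -0.1774  0.2   ]
 [ 0.5386 -0.1772  0.2   ]
 [ 0.5406 -0.2662  0.2   ]] bot [[ 0.6599 -0.2008  0.    ]
 [ 0.5316 -0.1897  0.    ]]
module d top [[ 0.6566 -0.2708  0.2   ]
 [ 0.5321 -0.2678  0.2   ]
 [ 0.5366 -0.1819  0.2   ]
 [ 0.662  -0.1895  0.2   ]] bot [[ 0.5313 -0.206   0.    ]
 [ 0.6669 -0.2057  0.    ]]
plinth s [[0.5327 0.0249 0.015 ]
 [0.6729 0.0124 0.015 ]]
plinth d [[ 0.6702  0.0147  0.015 ]
 [ 0.5259  0.0143  0.015 ]
 [ 0.5169 -0.175   0.015 ]]
cup [ 0.726  -0.0724  0.04  ] [ 0.7378 -0.0746  0.04  ]
pot [0.7348 0.1126 0.035 ] [0.7401 0.1101 0.035 ]
foot_toy [ 0.4681 -0.0376  0.018 ] [ 0.4684 -0.0371  0.018 ]
spiral [ 0.7655 -0.2178  0.006 ] [ 0.7652 -0.2177  0.006 ]
dish [0.5144 0.1145 0.015 ] [0.5311 0.1321 0.015 ]
block_toy [0.4961 0.3128 0.015 ] [0.5147 0.3075 0.015 ]
```

```bash
cat > fit2.py <<'E'
from fit import *
print('-----')
def rz(a): c,s=np.cos(a),np.sin(a); return np.array([[c,-s,0],[s,c,0],[0,0,1]])
# module box: axes x toward plinth
def corners(p):
    x,y,a=p;R=rz(a); f=lambda l:np.array([x,y,0])+np.array(l)@R.T
    # order: far-right(-x module,-y) etc
    b,w=.043,.065
    return f
b,w=.043,.065
# module x ~ world +y ; module y ~ world -x
Ls=[(-b,-w,.2),(b,-w,.2),(b,w,.2),(-b,w,.2),(b,-w,0),(b,w,0)]
Ld=[(-b,-w,.2),(-b,w,.2),(b,w,.2),(b,-w,.2),(b,w,0.0),(b,-w,.0)]
def res(p,sel=(1,1)):
    f=corners(p)
    return np.r_[(proj(S,f(Ls))-mt_s).ravel()*sel[0],(proj(D,f(Ld))-mt_d).ravel()*sel[1]]
for sel in ((1,1),(1,0),(0,1)):
    r=least_squares(res,[.6,-.226,np.pi/2],args=(sel,),loss='soft_l1'); print('module',r.x[:2],np.degrees(r.x[2]),r.cost)
    if sel==(1,1): print(r.fun.reshape(-1,2)); mp=r.x
ps=cs([(399,298),(290,360)]);pd=cd([(234,291),(344,333),(411,230)])
Ps=[(.1,.075,.015),(.1,-.075,.015)];Pd=[(.1,-.075,.015),(.1,.075,.015),(-.1,.075,.015)]
def resp(p):
    f=corners(p);return np.r_[(proj(S,f(Ps))-ps).ravel(),(proj(D,f(Pd))-pd).ravel()]
r=least_squares(resp,[.6,-.08,np.pi/2],loss='soft_l1');pp=r.x;print('plinth',r.x[:2],np.degrees(r.x[2]),r.fun.reshape(-1,2))
for d,n in((S,'scene'),(D,'side')):
    im=d['frame'].copy();im=cv2.resize(im,None,fx=4,fy=4,interpolation=cv2.INTER_CUBIC)
    def box(p,hx,hy,h,c):
        f=corners(p);q=proj(d,f([(i*hx,j*hy,k*h) for k in(0,1) for i,j in((-1,-1),(1,-1),(1,1),(-1,1))]))
        q=((q+.5)*4).astype(int)
        for i in range(4):
            for a_,b_ in((i,(i+1)%4),(i+4,(i+1)%4+4),(i,i+4)): cv2.line(im,tuple(map(int,q[a_])),tuple(map(int,q[b_])),c,1)
    box(mp,b,w,.2,(0,0,255));box(pp,.1,.075,.015,(0,255,0))
    x0,y0=(165,120) if n=='scene' else (280,80)
    cv2.imwrite(f'pics/ov_{n}.png',im[y0*4:y0*4+600,x0*4:x0*4+600])
E
python3 fit2.py | sed -n '/-----/,$p'
```

```text
-----
module [ 0.5965 -0.2305] 88.94945038740265 23.01671807244799
[[-1.2545 -2.452 ]
 [-1.9159 -1.8534]
 [-0.5675 -1.7516]
 [ 1.3671 -1.7046]
 [ 2.1972  2.1271]
 [ 0.6628  0.5293]
 [-0.8465 -1.187 ]
 [ 1.1232 -0.8125]
 [ 2.2592 -0.5205]
 [-0.2236  0.169 ]
 [-2.9092  4.3961]
 [-1.0102  4.1482]]
module [ 0.6007 -0.2248] 91.5727400360851 8.349816930180372
module [ 0.5965 -0.2313] 87.42818322957311 12.038998360833173
plinth [ 0.5958 -0.0837] 88.1174741822967 [[ 0.3265 -2.4259]
 [ 0.0433  0.492 ]
 [-1.1306 -0.7529]
 [-0.0496  1.4655]
 [ 0.5682 -1.526 ]]
```

```bash
python3 -c "
import cv2,numpy as np
cv2.imwrite('pics/ov.png',cv2.resize(np.hstack([cv2.imread('pics/ov_scene.png')[:,:400],cv2.imread('pics/ov_side.png')[:,:400]]),None,fx=1,fy=1))"
```

```text
(no output)
```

View pics/ov.png

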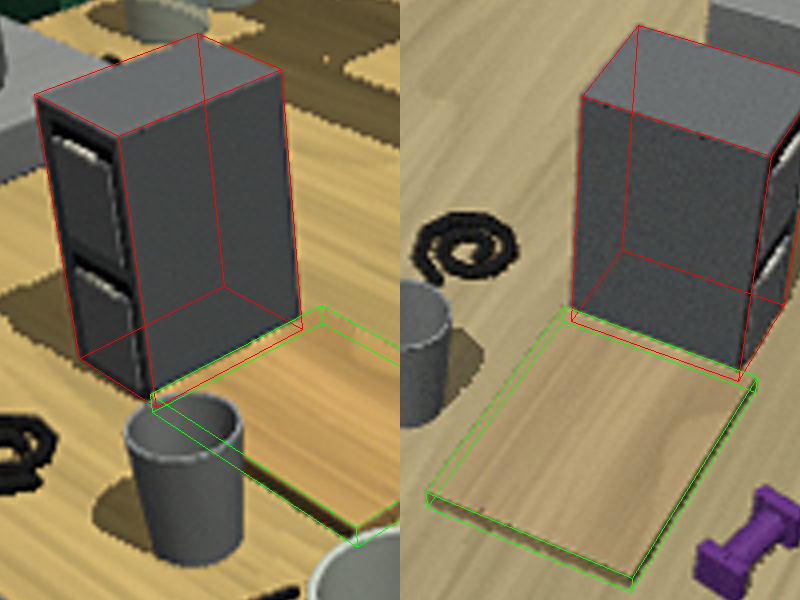

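```bash
cat >> h.py <<'E'
def Rz(yaw): # tool down, tool x at yaw
    a=np.radians(yaw);c,s=np.cos(a),np.sin(a);return np.array([[c,s,0],[s,-c,0],[0,0,-1.]])
def rel(P,R,base=None):
    from scipy.spatial.transform import Rotation as Ro
    st=env.observe();R0=np.array(st['tool_rot']);p0=np.array(st['position'])
    return np.round(R0.T@(np.array(P)-p0)*1000,1), np.round(np.degrees(Ro.from_matrix(R0.T@R).as_rotvec()),2)
E
python3 - <<'E'
from h import *
d=pickle.load(open('pics/scene0.pkl','rb'));e=pickle.load(open('pics/side0.pkl','rb'))
for z in (0,.1,.2): print(z,onz(d,[(125,175),(140,150),(205,95),(162,115)],z)[:,:2].tolist(),onz(e,[(440,110),(445,45)],z)[:,:2].tolist())
print(rel([.595,-.335,.35],Rz(88.5)));print(rel([.595,-.335,.197],Rz(88.5)))
E
```

```text
0 [[0.6665913323684756, -0.5735062266907277], [0.5362567546509627, -0.6951243509282495], [0.017916024999663493, -0.9756892117985513], [0.29384240196737776, -0.9156386022069639]] [[0.42184694382252275, -0.5613599601161893], [0.5110598571428702, -0.944986194253652]]
0.1 [[0.747237756628806, -0.39620043172437047], [0.6367962032055398, -0.49925592782094375], [0.1975700485828228, -0.7369980497746268], [0.43138166048535953, -0.6861129913085354]] [[0.40729469103048976, -0.4265539005690252], [0.48692405108726866, -0.7689697055059875]]
0.2 [[0.8278841808891366, -0.2188946367580129], [0.7373356517601168, -0.30338750471363807], [0.3772240721659821, -0.49830688775070253], [0.5689209190033415, -0.4565873804101067]] [[0.3927424382384567, -0.29174784102186124], [0.46278824503166716, -0.592953216758323]]
(array([ 500.8,  -85.8, -145.5]), array([  0.  ,   0.  , -75.05]))
(array([500.8, -85.8,   7.5]), array([  0.  ,   0.  , -75.05]))
```

>>> {"fn": "servo_tool", "kwargs": {"commands": [{"linear":[0,0,-100],"angular":[0,0,0],"gripper":-0.4},{"linear":[30,0,-120],"angular":[0,0,-6],"gripper":-0.4},{"linear":[501,-86,-125],"angular":[0,0,-75],"gripper":-0.4},{"linear":[501,-86,-125],"angular":[0,0,-75],"gripper":-0.4},{"linear":[501,-86,-125],"angular":[0,0,-75],"gripper":-0.4},{"linear":[501,-86,-125],"angular":[0,0,-75],"gripper":-0.4},{"linear":[501,-86,-125],"angular":[0,0,-75],"gripper":-0.4},{"linear":[501,-86,-125],"angular":[0,0,-75],"gripper":-0.4},{"linear":[501,-86,-125],"angular":[0,0,-75],"gripper":-0.4},{"linear":[501,-86,-125],"angular":[0,0,-75],"gripper":-0.4},{"linear":[501,-86,-125],"angular":[0,0,-75],"gripper":-0.4},{"linear":[501,-86,-125],"angular":[0,0,-75],"gripper":-0.4},{"linear":[501,-86,-125],"angular":[0,0,-75],"gripper":-0.4},{"linear":[501,-86,-125],"angular":[0,0,-75],"gripper":-0.4},{"linear":[501,-86,-60],"angular":[0,0,-75],"gripper":-0.4},{"linear":[501,-86,-60],"angular":[0,0,-75],"gripper":-0.4}]}}

```text
time_s: 3.55
position: [0.5927, -0.3344, 0.2597]
tool_rot: [[0.029, 1.0, -0.006], [1.0, -0.029, 0.005], [0.005, -0.007, -1.0]]
ft_force: [-0.9, -1.1, -0.6]
grip_width: 0.0255
```

```bash
python3 - <<'E'
from h import *
st=env.observe();print(st['position'],st['tool_rot'],st['grip_width'],st['qvel'])
d=shot('wrist','w1');e=shot('side','s1')
f=np.vstack([cv2.resize(np.hstack([d['frame'],e['frame']]),None,fx=.7,fy=.7)]);cv2.imwrite('pics/c1.png',f)
print(rel([.596,-.335,.197],Rz(88.5)))
E
```

```text
[ 0.5927 -0.3344  0.2597] [[ 0.0286  0.9996 -0.0064]
 [ 0.9996 -0.0286  0.005 ]
 [ 0.0048 -0.0066 -1.    ]] 0.025480559000975154 [ -0.355    0.4205  16.2935  -0.0814 -18.9264  -0.0037]
(array([-0.1,  3. , 65.2]), array([-0.26, -0.19, -0.15]))
```

View pics/c1.png

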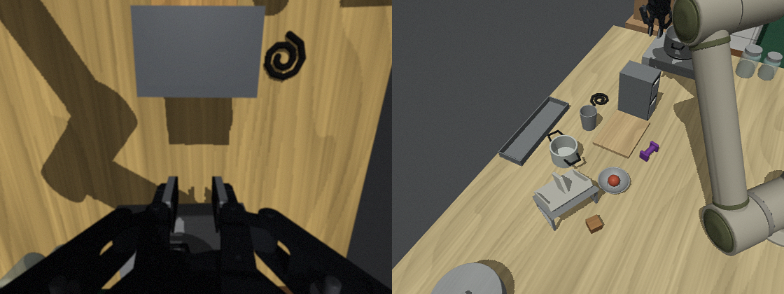

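```bash
python3 - <<'E'
from h import *
d=pickle.load(open('pics/w1.pkl','rb'))
print(onz(d,np.array([(135,97),(258,98),(132,8),(265,5),(198,97)])/.7,.2))
E
```

```text
[[ 0.5296 -0.2716  0.2   ]
 [ 0.6634 -0.2764  0.2   ]
 [ 0.5363 -0.1877  0.2   ]
 [ 0.6647 -0.1891  0.2   ]
 [ 0.5982 -0.2735  0.2   ]]
```

>>> {"fn": "servo_tool", "kwargs": {"commands": [{"linear":[0,3.5,30],"angular":[0,0,0],"gripper":-0.4},{"linear":[0,3.5,62],"angular":[0,0,0],"gripper":-0.4},{"linear":[0,3.5,62],"angular":[0,0,0],"gripper":-0.4},{"linear":[20,3.5,62],"angular":[0,0,0],"gripper":-0.4},{"linear":[35,3.5,62],"angular":[0,0,0],"gripper":-0.4},{"linear":[42,3.5,62],"angular":[0,0,0],"gripper":-0.4},{"linear":[48,3.5,62],"angular":[0,0,0],"gripper":-0.4},{"linear":[54,3.5,62],"angular":[0,0,0],"gripper":-0.4},{"linear":[60,3.5,62],"angular":[0,0,0],"gripper":-0.4},{"linear":[66,3.5,62],"angular":[0,0,0],"gripper":-0.4},{"linear":[72,3.5,62],"angular":[0,0,0],"gripper":-0.4}]}}

```text
time_s: 4.75
position: [0.6006, -0.2625, 0.2025]
tool_rot: [[0.027, 1.0, -0.0], [1.0, -0.027, 0.0], [0.0, -0.0, -1.0]]
ft_force: [0.6, -0.2, -0.0]
grip_width: 0.0257
```

```bash
python3 - <<'E'
from h import *
st=env.observe();print(st['position'],st['tool_rot'],st['ft_force'])
d=shot('wrist','w2');e=shot('side','s2')
f=np.vstack([cv2.resize(np.hstack([d['frame'],e['frame']]),None,fx=.7,fy=.7)]);cv2.imwrite('pics/c2.png',f)
E
```

```text
[ 0.6006 -0.2625  0.2025] [[ 0.0272  0.9996 -0.0001]
 [ 0.9996 -0.0272  0.0001]
 [ 0.0001 -0.0001 -1.    ]] [ 0.6246 -0.2117 -0.0291]
```

View pics/c2.png

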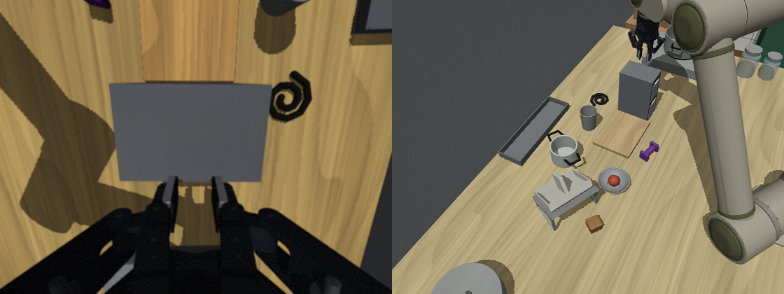

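```bash
python3 - <<'E'
from h import *
d=pickle.load(open('pics/w2.pkl','rb'))
print(onz(d,np.array([(120,181),(262,181),(110,84),(271,86)])/.7,.2))
im=d['frame'];cv2.imwrite('pics/c2b.png',cv2.resize(im[200:400,130:420],None,fx=2.7,fy=2.7,interpolation=cv2.INTER_CUBIC))
st=env.observe()
p=np.array(st['position']);R=np.array(st['tool_rot'])
for tz in (0,.011): print(proj(d,[p+R@[s*.011,j*.0127,tz] for s in(-1,0,1) for j in(-1,1)]).round())
E
```

```text
[[ 0.5316 -0.2717  0.2   ]
 [ 0.6633 -0.2754  0.2   ]
 [ 0.5353 -0.1857  0.2   ]
 [ 0.6645 -0.1908  0.2   ]]
[[258. 260.]
 [297. 260.]
 [257. 244.]
 [298. 244.]
 [257. 228.]
 [298. 227.]]
[[259. 252.]
 [296. 252.]
 [258. 237.]
 [297. 237.]
 [258. 221.]
 [297. 221.]]
```

View pics/c2b.png

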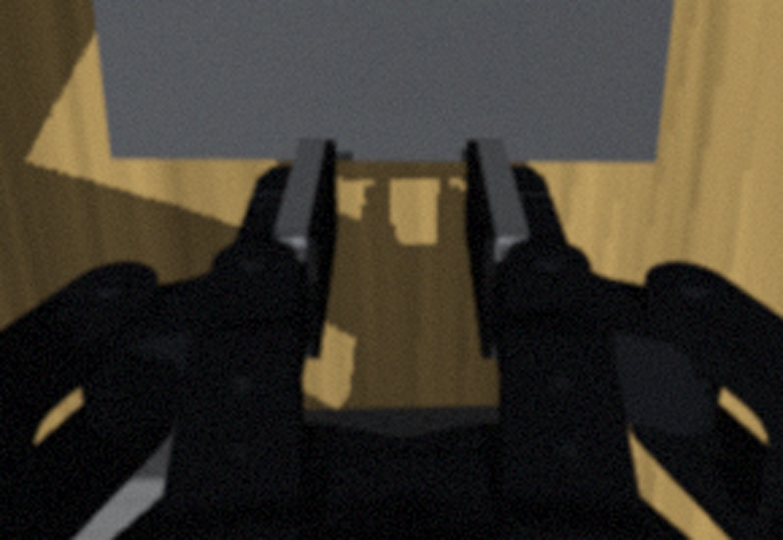

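```bash
python3 - <<'E'
from h import *
st=env.observe()
p=np.array(st['position']);R=np.array(st['tool_rot'])
print(p)
out=[]
for n in('scene','side'):
    d=shot(n,n+'2')
    im=cv2.resize(d['frame'],None,fx=5,fy=5,interpolation=cv2.INTER_CUBIC)
    for P,c in((p,(0,0,255)),(p+R@[0,0,.011],(0,255,0)),(p+R@[0.011,0,.011],(255,0,0)),([.597,-.2735,.2],(255,0,255))):
        q=((proj(d,P)[0]+.5)*5).astype(int);cv2.circle(im,tuple(map(int,q)),3,c,-1)
    q=((proj(d,p)[0])*5).astype(int);out.append(im[max(0,q[1]-290):q[1]+290,max(0,q[0]-200):q[0]+200][:560])
h=min(o.shape[0] for o in out)
cv2.imwrite('pics/c2c.png',np.hstack([o[:h] for o in out]))
E
```

```text
[ 0.6007 -0.2621  0.2026]
```

View pics/c2c.png

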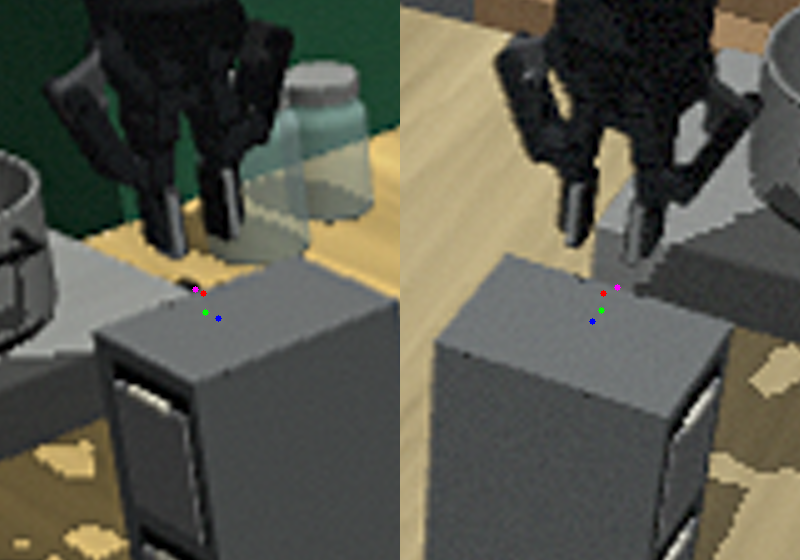

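```bash
cat >> h.py <<'E'
def tri(obs):
    A=np.zeros((3,3));b=np.zeros(3);L=[]
    for d,uv in obs:
        o,v=ray(d,[uv]);v=v[0]/np.linalg.norm(v[0]);M=np.eye(3)-np.outer(v,v);A+=M;b+=M@o;L.append((M,o))
    X=np.linalg.solve(A,b);return X,[np.linalg.norm(M@(X-o)) for M,o in L]
E
python3 - <<'E'
from h import *
p=np.array([ 0.6007,-0.2621,0.2026])
ds={}
for n in('scene','side'):
    d=pickle.load(open(f'pics/{n}2.pkl','rb'));q=((proj(d,p)[0])*5).astype(int);ds[n]=(d,np.array([max(0,q[0]-200),max(0,q[1]-290)]))
def f(n,uv): d,o=ds[n]; return d,(np.array(uv)+o)/5-.5
for a,b in (((180,255),(172,245)),((235,238),(232,262)),((172,175),(177,180))):
    print(tri([f('scene',a),f('side',b)]))
for n in('scene','side'):
    d=pickle.load(open(f'pics/{n}0.pkl','rb'));p0=np.array([.1279,-.5346,.2039]);print(n,proj(d,[p0,p0-[0,0,.011]]))
    if n=='scene':
        im=cv2.resize(d['frame'],None,fx=6,fy=6)
        for P,c in ((p0,(0,0,255)),(p0-[0,0,.011],(0,255,0))):
            q=((proj(d,P)[0]+.5)*6).astype(int);cv2.circle(im,tuple(map(int,q)),3,c,-1)
        cv2.imwrite('pics/c3.png',im[:500,1200:1900])
E
```

```text
(array([ 0.6175, -0.2536,  0.2318]), [np.float64(0.0004421176903133786), np.float64(0.0004421176903133702)])
(array([ 0.5843, -0.2524,  0.2315]), [np.float64(0.0013126739764518025), np.float64(0.001312673976451754)])
(array([ 0.6172, -0.2505,  0.2734]), [np.float64(0.0006665584516127994), np.float64(0.0006665584516127317)])
scene [[252.5498  74.3397]
 [252.701   77.3897]]
side [[565.717   84.3335]
 [563.874   87.8635]]
```

View pics/c3.png

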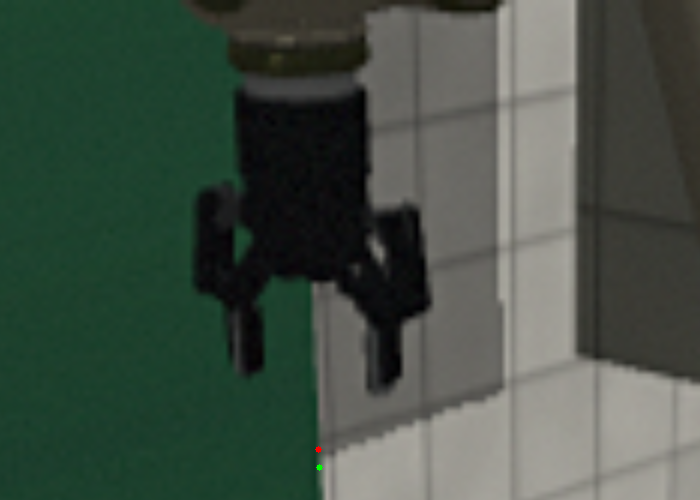

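```bash
python3 - <<'E'
from h import *
d=pickle.load(open('pics/w2.pkl','rb'))
p=np.array([ 0.6006,-0.2625,0.2025]);st=env.observe();R=np.array(st['tool_rot'])
for tz in(-.02,-.029,-.035,-.04,-.08): print(tz,proj(d,[p+R@[x,j*.0127,tz] for x in(-.011,.011) for j in(-1,1)]).round().tolist())
print(env.tips_ahead,[a for a in dir(env) if a[0]!='_'])
E
```

```text
-0.02 [[255.0, 276.0], [299.0, 276.0], [254.0, 241.0], [300.0, 241.0]]
-0.029 [[254.0, 285.0], [300.0, 285.0], [253.0, 248.0], [301.0, 248.0]]
-0.035 [[253.0, 291.0], [301.0, 291.0], [252.0, 253.0], [302.0, 253.0]]
-0.04 [[252.0, 296.0], [302.0, 296.0], [251.0, 258.0], [303.0, 258.0]]
-0.08 [[244.0, 357.0], [310.0, 357.0], [242.0, 308.0], [312.0, 308.0]]
0.011 ['MotionError', 'close_job', 'get_image', 'observe', 'tips_ahead', 'trace']
```

>>> {"fn": "servo_tool", "kwargs": {"commands": [{"linear":[-38,-3,0],"angular":[0,0,0],"gripper":-0.4},{"linear":[-38,-3,10],"angular":[0,0,0],"gripper":-0.4},{"linear":[-38,-3,46],"angular":[0,0,0],"gripper":-0.4},{"linear":[-38,-3,46],"angular":[0,0,0],"gripper":-0.4},{"linear":[-30,-3,46],"angular":[0,0,0],"gripper":-0.4},{"linear":[-24,-3,46],"angular":[0,0,0],"gripper":-0.4},{"linear":[-18,-3,46],"angular":[0,0,0],"gripper":-0.4},{"linear":[-12,-3,46],"angular":[0,0,0],"gripper":-0.4},{"linear":[-6,-3,46],"angular":[0,0,0],"gripper":-0.4}]}}

```text
time_s: 5.85
position: [0.5978, -0.2683, 0.1574]
tool_rot: [[0.027, 1.0, 0.001], [1.0, -0.027, -0.001], [-0.001, 0.001, -1.0]]
ft_force: [-0.5, -1.1, 1.2]
grip_width: 0.0257
```

```bash
cat > v.py <<'E'
from h import *
t=sys.argv[1]
st=env.observe();print(st['time_s'],st['position'],st['tool_rot'].tolist(),st['ft_force'],st['grip_width'])
d=shot('wrist','w'+t);e=shot('scene','s'+t)
f=cv2.resize(np.hstack([d['frame'],e['frame']]),None,fx=.7,fy=.7);cv2.imwrite(f'pics/c{t}.png',f)
E
python3 v.py 4
```

```text
5.85 [ 0.5978 -0.2683  0.1574] [[0.026755514612563466, 0.9996412701248365, 0.0012138785033034946], [0.9996415475531413, -0.026754318172635894, -0.0009913953189664409], [-0.0009585631841471495, 0.001239968677527299, -0.9999987718163962]] [-0.4518 -1.0604  1.1692] 0.025704650620033492
```

View pics/c4.png

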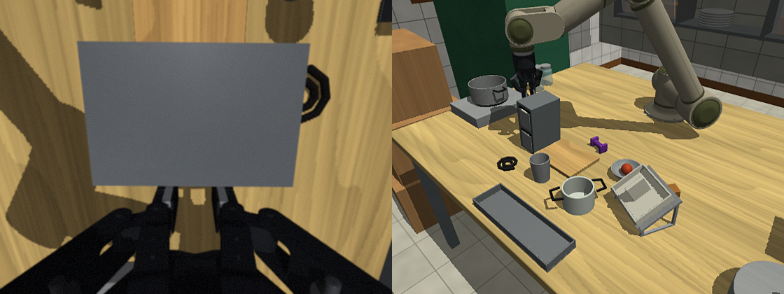

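>>> {"fn": "servo_tool", "kwargs": {"commands": [{"linear":[6,0,0],"angular":[0,0,0],"gripper":-0.4},{"linear":[12,0,0],"angular":[0,0,0],"gripper":-0.4},{"linear":[18,0,0],"angular":[0,0,0],"gripper":-0.4},{"linear":[24,0,0],"angular":[0,0,0],"gripper":-0.4},{"linear":[30,0,0],"angular":[0,0,0],"gripper":-0.4}]}}

```text
time_s: 6.45
position: [0.5983, -0.2381, 0.1565]
tool_rot: [[0.027, 1.0, -0.0], [1.0, -0.027, 0.0], [0.0, -0.0, -1.0]]
ft_force: [-0.7, -0.8, 1.0]
grip_width: 0.0256
```

```bash
python3 v.py 5
```

```text
6.45 [ 0.5983 -0.2381  0.1565] [[0.026931804624102704, 0.9996372723956638, -3.920518945784738e-05], [0.9996372643538911, -0.026931799158906113, 0.00013382501035053297], [0.00013272060203667286, -4.279511737059114e-05, -0.9999999902769098]] [-0.6834 -0.8328  0.9806] 0.02560659315727998
```

View pics/c5.png

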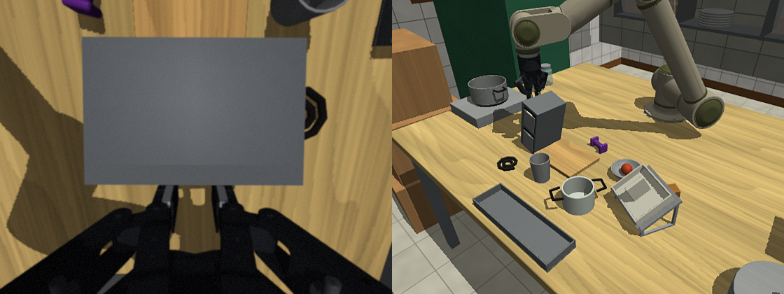

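Tipping evenly (module edges stay parallel in the wrist view). Continue.

>>> {"fn": "servo_tool", "kwargs": {"commands": [{"linear":[6,0,0],"angular":[0,0,0],"gripper":-0.4},{"linear":[12,0,0],"angular":[0,0,0],"gripper":-0.4},{"linear":[17,0,0],"angular":[0,0,0],"gripper":-0.4},{"linear":[22,0,0],"angular":[0,0,0],"gripper":-0.4},{"linear":[26,0,0],"angular":[0,0,0],"gripper":-0.4},{"linear":[30,0,0],"angular":[0,0,0],"gripper":-0.4},{"linear":[33,0,0],"angular":[0,0,0],"gripper":-0.4}]}}

```text
time_s: 7.25
position: [0.5991, -0.2053, 0.1564]
tool_rot: [[0.027, 1.0, -0.0], [1.0, -0.027, 0.0], [0.0, -0.0, -1.0]]
ft_force: [0.0, -0.4, 0.4]
grip_width: 0.0255
```

```bash
python3 v.py 6
```

```text
7.25 [ 0.5991 -0.2053  0.1564] [[0.02681689902098978, 0.9996403350960636, -0.000233186465394475], [0.9996403469131054, -0.026816856958272912, 0.0001816764312684715], [0.00017535776054520232, -0.00023797459767419094, -0.9999999563088725]] [ 0.0482 -0.4229  0.3764] 0.025475088615720894
```

View pics/c6.png

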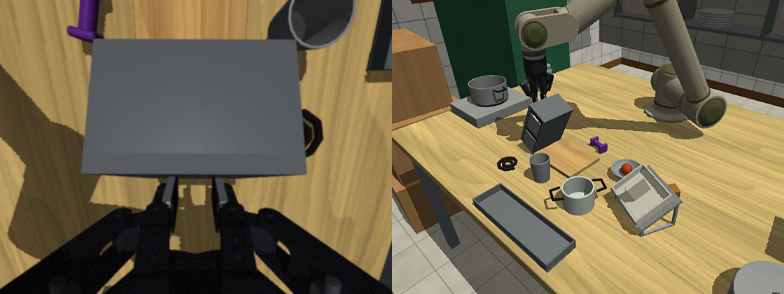

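Near balance; the force has dropped.

>>> {"fn": "servo_tool", "kwargs": {"commands": [{"linear":[4,0,0],"angular":[0,0,0],"gripper":-0.4},{"linear":[8,0,0],"angular":[0,0,0],"gripper":-0.4},{"linear":[10,0,0],"angular":[0,0,0],"gripper":-0.4},{"linear":[12,0,0],"angular":[0,0,0],"gripper":-0.4},{"linear":[12,0,0],"angular":[0,0,0],"gripper":-0.4},{"linear":[12,0,0],"angular":[0,0,0],"gripper":-0.4},{"linear":[12,0,0],"angular":[0,0,0],"gripper":-0.4}]}}

```text
time_s: 8.05
position: [0.5995, -0.1939, 0.1565]
tool_rot: [[0.027, 1.0, 0.0], [1.0, -0.027, -0.0], [-0.0, 0.0, -1.0]]
ft_force: [-0.2, -0.3, 0.5]
grip_width: 0.0257
```

```bash
python3 v.py 7
```

```text
8.05 [ 0.5995 -0.1939  0.1565] [[0.027150349625016137, 0.9996313612982404, 4.9260525831247305e-06], [0.9996313611210742, -0.027150349523641558, -1.9595215489402318e-05], [-1.9454247885223287e-05, 5.4562536002058265e-06, -0.9999999997958808]] [-0.238  -0.3293  0.5159] 0.025671306099058388
```

View pics/c7.png

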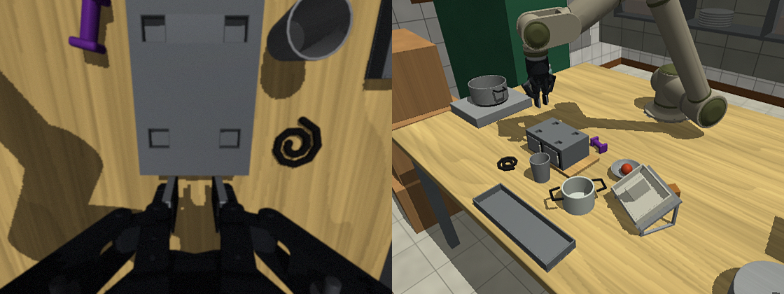

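>>> {"fn": "servo_tool", "kwargs": {"commands": [{"linear":[0,0,-50],"angular":[0,0,0],"gripper":-0.4},{"linear":[0,0,-100],"angular":[0,0,0],"gripper":1},{"linear":[50,0,-120],"angular":[0,0,0],"gripper":1},{"linear":[100,0,-120],"angular":[0,0,0],"gripper":1},{"linear":[100,0,-120],"angular":[0,0,0],"gripper":1},{"linear":[100,0,-120],"angular":[0,0,0],"gripper":1}]}}

```text
time_s: 8.75
position: [0.6022, -0.0927, 0.2768]
tool_rot: [[0.025, 1.0, 0.0], [1.0, -0.025, -0.0], [-0.0, 0.0, -1.0]]
ft_force: [-0.1, -0.2, 0.1]
grip_width: 0.085
```

```bash
python3 v.py 8; python3 - <<'E'
from h import *
d=shot('side','d8')
e=pickle.load(open('pics/s8.pkl','rb'))
r=lambda i,x0,y0:cv2.resize(i[y0:y0+100,x0:x0+133],None,fx=3,fy=3,interpolation=cv2.INTER_CUBIC)
cv2.imwrite('pics/c8b.png',np.hstack([r(e['frame'],170,150),r(d['frame'],280,120)]))
E
```

```text
8.75 [ 0.6022 -0.0927  0.2768] [[0.024892290815860005, 0.9996900873025298, 0.0003212584610364914], [0.999690112071322, -0.024892214380301144, -0.00023977087551345561], [-0.0002316997329910325, 0.0003271273532798529, -0.999999919651461]] [-0.0824 -0.1904  0.1393] 0.08500285770484578
```

View pics/w8.png

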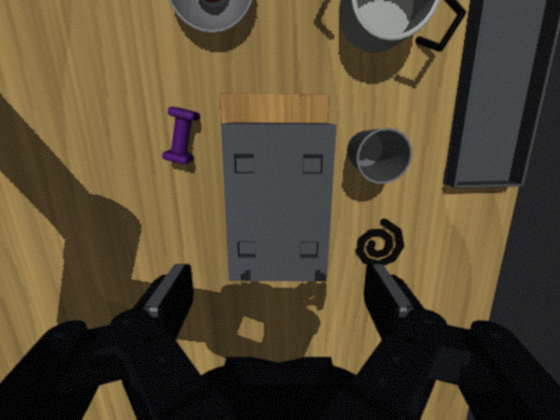

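View pics/c8b.png

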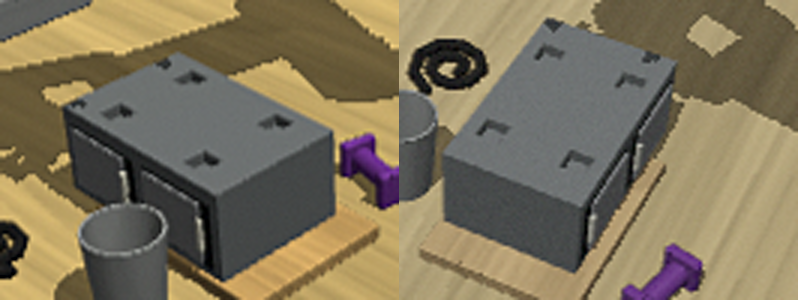

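```bash
cat > fitdeck.py <<'E'
from h import *
from scipy.optimize import least_squares
L=lambda t:pickle.load(open(f'pics/{t}.pkl','rb'))
W,S,D=L('w8'),L('s8'),L('d8')
def rz(a): c,s=np.cos(a),np.sin(a); return np.array([[c,-s],[s,c]])
def pts(p,l,z=.101):
    q=np.array([p[0],p[1]])+np.array(l)@rz(p[2]).T; return np.c_[q,np.full(len(q),z)]
# local: u along world~x, v along ~y (angle small)
h,w=.1,.065
wc=np.array([(222,124),(335,124),(328,281),(229,281)],float);wl=[(-w,h),(w,h),(w,-h),(-w,-h)]
wsock=np.array([(244.5,163.5),(312.5,164),(248,249),(309,249)]);wsl=[(-.04,.055),(.04,.055),(.04*-1,-.055),(.04,-.055)]
sc=np.array([(183,52),(334,131),(218,193),(65,107)])/3.+[170,150]-.33; sl=[(-w,-h),(-w,h),(w,h),(w,-h)]
dc=(np.array([(545,20),(677,62),(583,205),(443,153)])-[399,0])/3.+[280,120]-.33; dl=[(w,-h),(-w,-h),(-w,h),(w,h)]
def res(p,ww):
    return np.r_[ww[0]*(proj(W,pts(p,wl))-wc).ravel(),ww[1]*(proj(S,pts(p,sl))-sc).ravel(),ww[2]*(proj(D,pts(p,dl))-dc).ravel()]
for ww in((1,1,1),(1,0,0),(0,1,0),(0,0,1)):
    r=least_squares(res,[.6,-.1,0],args=(ww,),loss='soft_l1');print(ww,r.x[:2],np.degrees(r.x[2]),np.abs(r.fun).max())
print('socket', onz(W,wsock,.101-.003)); s=onz(W,wsock,.095);print('c',s.mean(0))
print('corners',onz(W,wc,.101), onz(S,sc,.101),onz(D,dc,.101))
E
python3 fitdeck.py
```

```text
(1, 1, 1) [ 0.6018 -0.124 ] -1.3840951113535114 2.498391167094667
(1, 0, 0) [ 0.6026 -0.1245] -1.438217551693464 1.2133326815503551
(0, 1, 0) [ 0.6001 -0.1201] -2.277559213632829 1.1020877265410434
(0, 0, 1) [ 0.6013 -0.1231] -1.3285658984606628 1.034185375879602
socket [[ 0.5638 -0.0681  0.098 ]
 [ 0.6442 -0.0708  0.098 ]
 [ 0.5618 -0.1788  0.098 ]
 [ 0.6408 -0.1808  0.098 ]]
c [ 0.6026 -0.1256  0.095 ]
corners [[ 0.5415 -0.0226  0.101 ]
 [ 0.6687 -0.0258  0.101 ]
 [ 0.6661 -0.2268  0.101 ]
 [ 0.5342 -0.2234  0.101 ]] [[ 0.5311 -0.2158  0.101 ]
 [ 0.5409 -0.019   0.101 ]
 [ 0.6666 -0.025   0.101 ]
 [ 0.6642 -0.2177  0.101 ]] [[ 0.6628 -0.2203  0.101 ]
 [ 0.5332 -0.22    0.101 ]
 [ 0.5394 -0.024   0.101 ]
 [ 0.6688 -0.0259  0.101 ]]
```

```bash
python3 - <<'E'
from h import *
S=pickle.load(open('pics/s8.pkl','rb'));D=pickle.load(open('pics/d8.pkl','rb'))
r=lambda i,x0,y0,w,h:cv2.resize(i[y0:y0+h,x0:x0+w],None,fx=5,fy=5,interpolation=cv2.INTER_CUBIC)
cv2.imwrite('pics/t_s.png',r(S['frame'],300,225,125,120));cv2.imwrite('pics/t_d.png',r(D['frame'],190,230,125,105))
E
```

```text
(no output)
```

View pics/t_s.png

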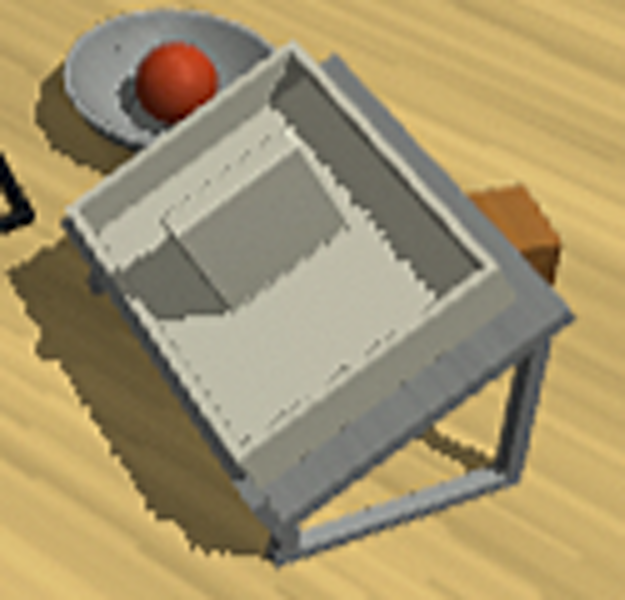

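View pics/t_d.png

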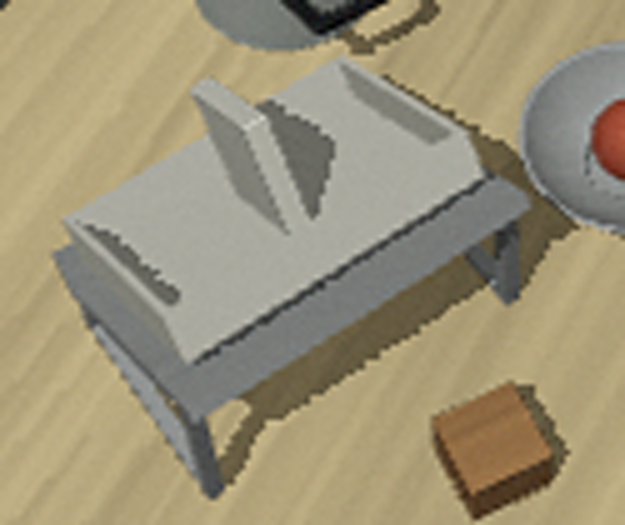

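```bash
cat > fittray.py <<'E'
from h import *
from scipy.optimize import least_squares
L=lambda t:pickle.load(open(f'pics/{t}.pkl','rb'))
S,D=L('s8'),L('d8')
so=[((-60,75,24),(68,218)),((60,75,24),(292,45)),((60,-75,24),(497,268)),((-60,-75,24),(245,460)),]
do=[((60,-75,0),(190,360)),((60,75,0),(490,175)),((60,75,24),(470,130)),((-60,75,24),(335,60)),((-60,-75,24),(65,220)),
((-30,-6,64),(195,87)),((30,-6,64),(247,127)),((30,6,64),(267,117)),((30,-6,4),(290,235)),((30,6,4),(312,217)),((-30,6,64),(213,76))]
sP=np.array([a for a,_ in so])/1000.;su=np.array([b for _,b in so])/5.+[300,225]-.4
dP=np.array([a for a,_ in do])/1000.;du=np.array([b for _,b in do])/5.+[190,230]-.4
def Rt(phi,t=np.pi/6):
    c,s=np.cos(phi),np.sin(phi);x=np.array([c*np.cos(t),s*np.cos(t),np.sin(t)]);y=np.array([-s,c,0]);return np.c_[x,y,np.cross(x,y)]
def tp(p,P): return np.array(p[:3])+P@Rt(p[3],p[4]).T
def fit(ww=(1,1),W=None,wP=None,wu=None,free=1):
    def res(p):
        e=[ww[0]*(proj(S,tp(p,sP))-su).ravel(),ww[1]*(proj(D,tp(p,dP))-du).ravel()]
        if W is not None: e.append((proj(W,tp(p,wP))-wu).ravel())
        e.append([(p[4]-np.pi/6)*300*(10 if not free else 1)]);return np.concatenate(e)
    return least_squares(res,[.63,.26,.07,2.6,np.pi/6],loss='soft_l1')
if __name__=='__main__':
    for ww in((1,1),(1,0),(0,1)):
        r=fit(ww);print(ww,r.x[:3],np.degrees(r.x[3:]),np.abs(r.fun).max())
        if ww==(1,1): print(r.fun[:-1].reshape(-1,2).round(1).tolist())
    r=fit();print('grip',tp(r.x,np.array([[0,0,.045]])),Rt(*r.x[3:]))
E
python3 fittray.py
```

```text
(1, 1) [0.6359 0.2738 0.0659] [154.1818  30.0158] 2.4263446055541067
[[-1.2, -1.8], [-0.6, -1.4], [-0.0, -0.5], [-1.9, 0.3], [-0.3, 1.1], [-0.9, 0.1], [-0.5, 0.0], [1.3, -0.9], [-0.3, 0.4], [-1.4, 0.5], [-0.5, 0.5], [0.3, -0.4], [1.0, 1.8], [1.3, 2.4], [-0.3, -0.0]]
(1, 0) [0.6224 0.2683 0.0509] [154.9549  30.0009] 0.5132010648094365
(0, 1) [0.6416 0.2666 0.0537] [154.055   29.9986] 1.838547056438415
grip [[0.6562 0.264  0.1049]] [[-0.7795 -0.4355  0.4503]
 [ 0.3771 -0.9002 -0.2179]
 [ 0.5002  0.      0.8659]]
```

```bash
cat > tgt.py <<'E'
from fittray import *
r=fit();p=r.x
def tool(h,p=p):  # TCP at tray-height h
    R=Rt(p[3],np.pi/6);return np.array(p[:3])+R[:,2]*h, np.c_[R[:,0],-R[:,1],-R[:,2]]
if __name__=='__main__':
    for h in(.2,.13,.106,-.004):
        P,R=tool(h);print(h,P,rel(P,R))
E
python3 tgt.py
```

```text
0.2 [0.726  0.2303 0.2391] (array([328.6, 114.6,  36.8]), array([ 17.17,  26.57, -64.23]))
0.13 [0.6945 0.2455 0.1785] (array([342.9,  82.7,  97.4]), array([ 17.17,  26.57, -64.23]))
0.106 [0.6836 0.2508 0.1577] (array([347.8,  71.8, 118.2]), array([ 17.17,  26.57, -64.23]))
-0.004 [0.6341 0.2747 0.0625] (array([370.4,  21.7, 213.5]), array([ 17.17,  26.57, -64.23]))
```

>>> {"fn": "servo_tool", "kwargs": {"commands": [{"linear":[40,10,0],"angular":[2.1,3.3,-8],"gripper":1},{"linear":[80,20,0],"angular":[4.3,6.6,-16],"gripper":1},{"linear":[130,35,0],"angular":[6.4,10,-24],"gripper":1},{"linear":[175,50,0],"angular":[8.6,13.3,-32],"gripper":1},{"linear":[220,65,0],"angular":[10.7,16.6,-40],"gripper":1},{"linear":[260,80,10],"angular":[13,20,-48.5],"gripper":1},{"linear":[300,85,40],"angular":[15,23.2,-56],"gripper":1},{"linear":[343,83,80],"angular":[17.2,26.6,-64.2],"gripper":1},{"linear":[343,83,97],"angular":[17.2,26.6,-64.2],"gripper":1},{"linear":[343,83,97],"angular":[17.2,26.6,-64.2],"gripper":1},{"linear":[343,83,97],"angular":[17.2,26.6,-64.2],"gripper":1}]}}

```text
time_s: 10.0
position: [0.6863, 0.2434, 0.1766]
tool_rot: [[-0.78, 0.439, -0.445], [0.38, 0.898, 0.22], [0.497, 0.003, -0.868]]
ft_force: [-0.3, 0.1, 1.5]
grip_width: 0.0856
```

```bash
python3 v.py 9; python3 - <<'E'
from h import *
print(env.observe()['q'],env.observe()['qvel'])
E
python3 tgt.py
```

```text
10.0 [0.6863 0.2434 0.1766] [[-0.7804021075469847, 0.4391985507116421, -0.4450586293838347], [0.37989888702102165, 0.8983852397705281, 0.22041051835754127], [0.49663808369517287, 0.002931555089728392, -0.8679527751026216]] [-0.3436  0.0785  1.4846] 0.08562213992384796
[  4.4118  58.5596  12.6791  20.3186 132.9493 -48.8656] [ 0.1841 -0.5141  0.0288  0.0456 -0.1859 -0.3124]
0.2 [0.726  0.2303 0.2391] (array([ -6. ,   6.1, -73.2]), array([ 0.34,  0.35, -0.07]))
0.13 [0.6945 0.2455 0.1785] (array([-5.6,  5.7, -3.2]), array([ 0.34,  0.35, -0.07]))
0.106 [0.6836 0.2508 0.1577] (array([-5.4,  5.5, 20.8]), array([ 0.34,  0.35, -0.07]))
-0.004 [0.6341 0.2747 0.0625] (array([ -4.7,   4.9, 130.8]), array([ 0.34,  0.35, -0.07]))
```

View pics/w9.png

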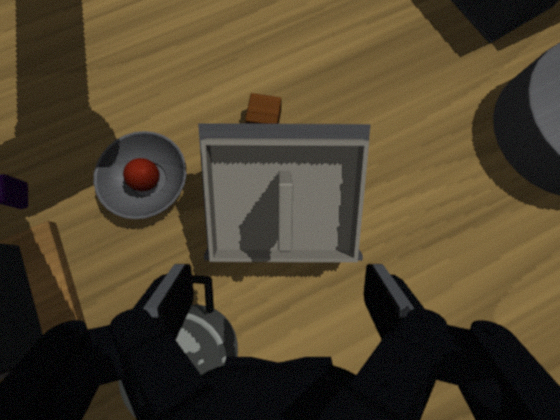

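View pics/s9.png

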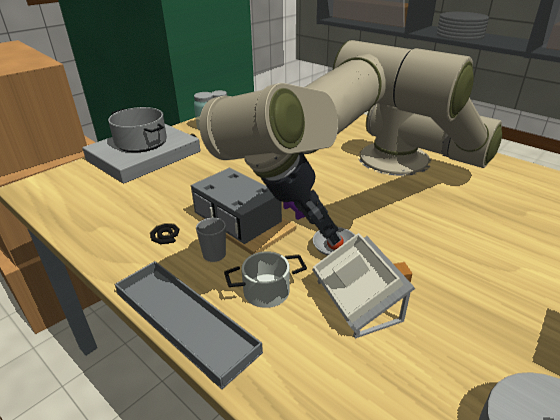

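```bash
python3 - <<'E'
from h import *
im=cv2.imread('pics/w9.png')[110:275,190:390];im=cv2.convertScaleAbs(im,alpha=1.8);cv2.imwrite('pics/w9c.png',cv2.resize(im,None,fx=3.6,fy=3.6,interpolation=cv2.INTER_CUBIC))
E
```

```text
(no output)
```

View pics/w9c.png

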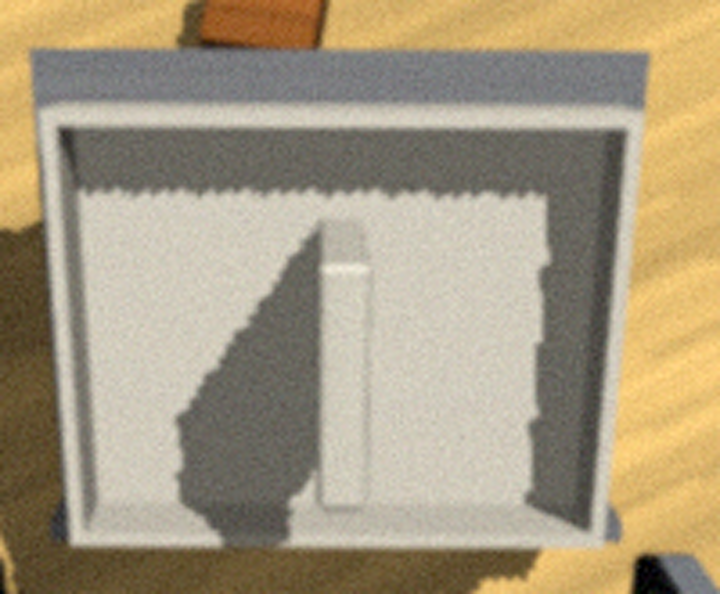

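```bash
cat > fitw.py <<'E'
from fittray import *
wo=[((60,75,24),(40,108)),((60,-75,24),(641,108)),((-60,-75,24),(608,545)),((-60,75,24),(70,545)),((30,6,64),(320,268)),((30,-6,64),(371,268)),((-30,-6,64),(366,505)),((-30,6,64),(320,505))]
wP=np.array([a for a,_ in wo])/1000.;wu=np.array([b for _,b in wo])/3.6+[190,110]-.36
W=L('w9')
def both(): return fit((1,1),W,wP,wu)
if __name__=='__main__':
    for ww in((1,1),(0,0)):
        r=fit(ww,W,wP,wu);p=r.x;print(p[:3],np.degrees(p[3:]),r.fun[-17:-1].reshape(-1,2).round(1).tolist())
        R=Rt(p[3],np.pi/6);T=np.c_[R[:,0],-R[:,1],-R[:,2]]
        for h in(.13,.106,-.004): P=p[:3]+R[:,2]*h;print(h,P,rel(P,T))
E
python3 fitw.py
```

```text
[0.6356 0.2747 0.0671] [154.0927  30.0163] [[-0.2, 0.7], [0.3, 0.6], [-1.4, -0.5], [1.0, -0.2], [-0.7, -1.1], [0.2, -1.1], [0.6, 1.3], [-0.6, 1.3]]
0.13 [0.6941 0.2463 0.1797] (array([-4.4,  6.1, -3.9]), array([0.3 , 0.35, 0.  ]))
0.106 [0.6833 0.2515 0.1589] (array([-4.3,  6. , 20.1]), array([0.3 , 0.35, 0.  ]))
-0.004 [0.6338 0.2755 0.0636] (array([ -3.6,   5.5, 130.1]), array([0.3 , 0.35, 0.  ]))
[0.6356 0.2747 0.0674] [154.0499  29.996 ] [[-0.2, 0.5], [0.5, 0.4], [-1.3, -0.5], [1.0, -0.2], [-0.6, -1.3], [0.3, -1.3], [0.6, 1.2], [-0.6, 1.3]]
0.13 [0.694  0.2463 0.18  ] (array([-4.2,  6.2, -4.2]), array([0.27, 0.35, 0.04]))
0.106 [0.6833 0.2515 0.1592] (array([-4.1,  6.1, 19.8]), array([0.27, 0.35, 0.04]))
-0.004 [0.6338 0.2756 0.064 ] (array([ -3.4,   5.5, 129.8]), array([0.27, 0.35, 0.04]))
```

>>> {"fn": "servo_tool", "kwargs": {"commands": [{"linear":[0,2,25],"angular":[0,0,0],"gripper":1},{"linear":[0,2,50],"angular":[0,0,0],"gripper":1},{"linear":[0,2,50],"angular":[0,0,0],"gripper":1},{"linear":[0,2,50],"angular":[0,0,0],"gripper":1}]}}

```text
time_s: 10.5
position: [0.6651, 0.2569, 0.1354]
tool_rot: [[-0.783, 0.438, -0.443], [0.378, 0.899, 0.22], [0.495, 0.005, -0.869]]
ft_force: [-0.1, -1.7, 0.4]
grip_width: 0.0855
```

```bash
python3 fitw.py; python3 v.py 10
```

```text
[0.6356 0.2747 0.0671] [154.0927  30.0163] [[-0.2, 0.7], [0.3, 0.6], [-1.4, -0.5], [1.0, -0.2], [-0.7, -1.1], [0.2, -1.1], [0.6, 1.3], [-0.6, 1.3]]
0.13 [0.6941 0.2463 0.1797] (array([ -4.8,   3.3, -53.6]), array([0.27, 0.35, 0.1 ]))
0.106 [0.6833 0.2515 0.1589] (array([ -4.7,   3.2, -29.6]), array([0.27, 0.35, 0.1 ]))
-0.004 [0.6338 0.2755 0.0636] (array([-4. ,  2.7, 80.4]), array([0.27, 0.35, 0.1 ]))
[0.6356 0.2747 0.0674] [154.0499  29.996 ] [[-0.2, 0.5], [0.5, 0.4], [-1.3, -0.5], [1.0, -0.2], [-0.6, -1.3], [0.3, -1.3], [0.6, 1.2], [-0.6, 1.3]]
0.13 [0.694  0.2463 0.18  ] (array([ -4.6,   3.3, -53.9]), array([0.25, 0.35, 0.14]))
0.106 [0.6833 0.2515 0.1592] (array([ -4.5,   3.2, -29.9]), array([0.25, 0.35, 0.14]))
-0.004 [0.6338 0.2756 0.064 ] (array([-3.8,  2.7, 80.1]), array([0.25, 0.35, 0.14]))
10.5 [0.6651 0.2569 0.1354] [[-0.7825335198976142, 0.43765519980431383, -0.44283091165917504], [0.3781405030556465, 0.899128872522599, 0.22040197491189248], [0.49462212868559846, 0.005019629516797929, -0.8690936388756055]] [-0.0518 -1.6609  0.3592] 0.08550765098380393
```

View pics/w10.png

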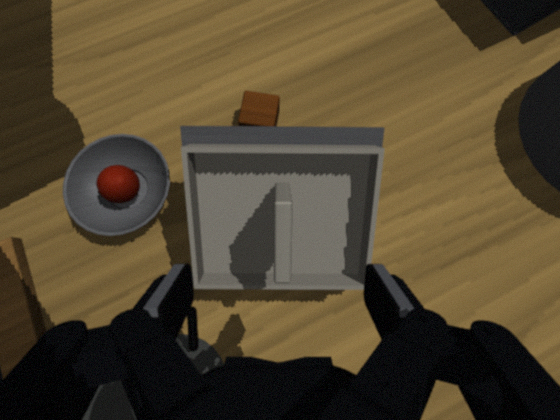

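>>> {"fn": "servo_tool", "kwargs": {"commands": [{"linear":[-4,3,20],"angular":[0.3,0.3,0.1],"gripper":1},{"linear":[-4,3,40],"angular":[0.3,0.3,0.1],"gripper":1},{"linear":[-4,3,60],"angular":[0.3,0.3,0.1],"gripper":1},{"linear":[-4,3,60],"angular":[0.3,0.3,0.1],"gripper":1},{"linear":[-4,3,60],"angular":[0.3,0.3,0.1],"gripper":1}]}}

```text
time_s: 11.1
position: [0.643, 0.2718, 0.0803]
tool_rot: [[-0.779, 0.436, -0.45], [0.378, 0.9, 0.217], [0.5, -0.001, -0.866]]
ft_force: [-0.1, -0.7, -0.1]
grip_width: 0.0859
```

```bash
python3 fitw.py|tail -4; python3 v.py 11;  python3 - <<'E'
from h import *
d=shot('side','d11')
r=lambda i,x0,y0,w,h:cv2.resize(i[y0:y0+h,x0:x0+w],None,fx=4,fy=4,interpolation=cv2.INTER_CUBIC)
cv2.imwrite('pics/c11.png',np.hstack([r(cv2.imread('pics/s11.png'),290,210,100,125),r(d['frame'],190,200,100,125)]))
E
```

```text
[0.6356 0.2747 0.0674] [154.0499  29.996 ] [[-0.2, 0.5], [0.5, 0.4], [-1.3, -0.5], [1.0, -0.2], [-0.6, -1.3], [0.3, -1.3], [0.6, 1.2], [-0.6, 1.3]]
0.13 [0.694  0.2463 0.18  ] (array([   0.5,   -0.8, -114.9]), array([-0.09, -0.  ,  0.07]))
0.106 [0.6833 0.2515 0.1592] (array([  0.5,  -0.7, -90.9]), array([-0.09, -0.  ,  0.07]))
-0.004 [0.6338 0.2756 0.064 ] (array([ 0.5, -0.6, 19.1]), array([-0.09, -0.  ,  0.07]))
11.1 [0.643  0.2718 0.0803] [[-0.7791956038614088, 0.4359541497828235, -0.4503312005737443], [0.37786437032580644, 0.8999685685762008, 0.21742836340548086], [0.5000727232726618, -0.0007448906225307799, -0.8659830925466294]] [-0.0748 -0.6829 -0.0981] 0.0859001763624236
```

View pics/w11.png

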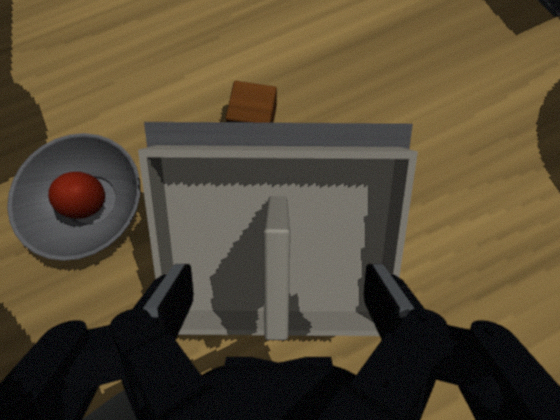

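View pics/c11.png

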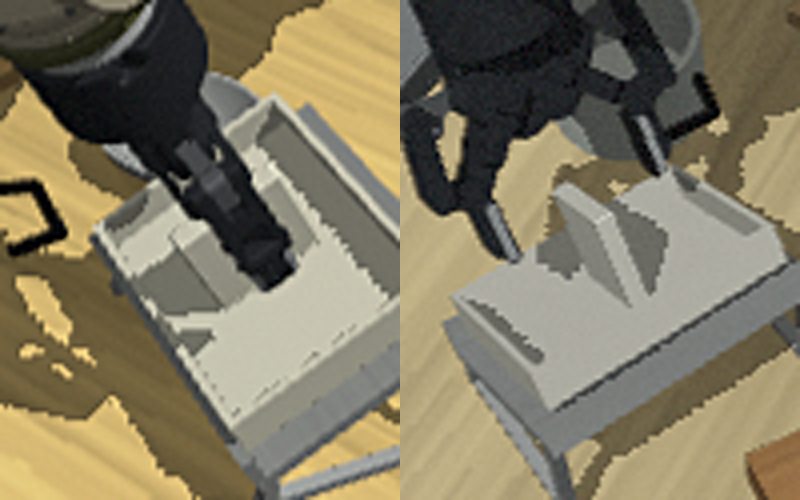

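>>> {"fn": "servo_tool", "kwargs": {"commands": [{"linear":[0,0,10],"angular":[0,0,0],"gripper":1},{"linear":[0.5,-0.5,20],"angular":[0,0,0],"gripper":1},{"linear":[0.5,-0.5,20],"angular":[0,0,0],"gripper":1},{"linear":[0.5,-0.5,20],"angular":[0,0,0],"gripper":-0.4},{"linear":[0.5,-0.5,20],"angular":[0,0,0],"gripper":-0.4},{"linear":[0.5,-0.5,20],"angular":[0,0,0],"gripper":-0.4},{"linear":[0.5,-0.5,20],"angular":[0,0,0],"gripper":-0.4}], "force": 60}}

```text
time_s: 11.95
position: [0.6324, 0.2761, 0.062]
tool_rot: [[-0.778, 0.436, -0.452], [0.378, 0.9, 0.217], [0.501, -0.002, -0.865]]
ft_force: [0.1, 0.4, 0.7]
grip_width: 0.0283
```

```bash
python3 fitw.py|tail -1; python3 v.py 12;  python3 - <<'E'
from h import *
d=shot('side','d12')
r=lambda i,x0,y0,w,h:cv2.resize(i[y0:y0+h,x0:x0+w],None,fx=4,fy=4,interpolation=cv2.INTER_CUBIC)
cv2.imwrite('pics/c12.png',np.hstack([r(cv2.imread('pics/s12.png'),290,210,100,125),r(d['frame'],190,200,100,125)]))
E
```

```text
-0.004 [0.6338 0.2756 0.064 ] (array([-0.3,  0.2, -2.4]), array([-0.15, -0.09,  0.06]))
11.95 [0.6324 0.2761 0.062 ] [[-0.7784293134486524, 0.4356016533635016, -0.4519944729206801], [0.37767472428055593, 0.9001378559313689, 0.21705677358443365], [0.5014076251947768, -0.0017435326959428065, -0.8652094275320122]] [0.0694 0.426  0.7173] 0.0283186176739266
```

View pics/w12.png

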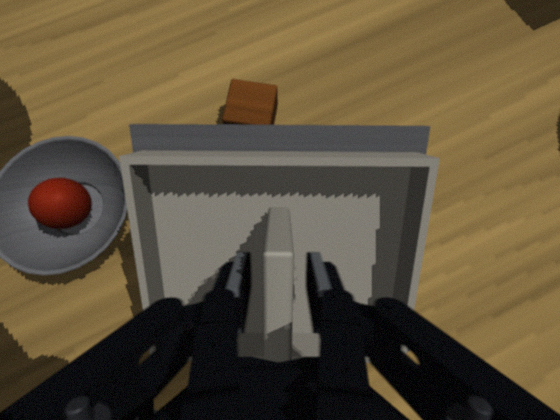

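View pics/c12.png

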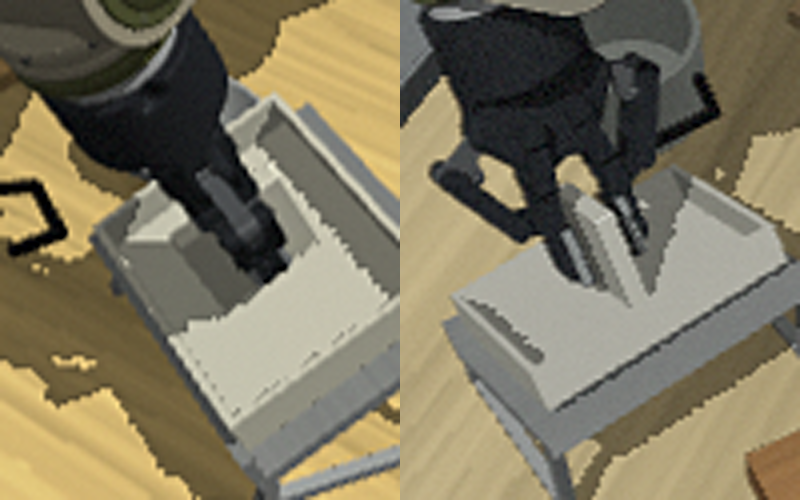

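>>> {"fn": "servo_tool", "kwargs": {"commands": [{"linear":[0,0,-1],"angular":[0,0,0],"gripper":-0.7},{"linear":[0,0,-1],"angular":[0,0,0],"gripper":-1},{"linear":[0,0,-1],"angular":[0,0,0],"gripper":-1},{"linear":[0,0,-1],"angular":[0,0,0],"gripper":-1},{"linear":[0,0,-1],"angular":[0,0,0],"gripper":-1}], "force": 60}}

```text
time_s: 12.6
position: [0.6329, 0.2758, 0.0628]
tool_rot: [[-0.778, 0.436, -0.452], [0.378, 0.9, 0.217], [0.501, -0.002, -0.865]]
ft_force: [1.9, -1.3, 1.4]
grip_width: 0.0114
```

>>> {"fn": "servo_tool", "kwargs": {"commands": [{"linear":[0,0,-8],"angular":[0,0,0],"gripper":-1},{"linear":[0,0,-16],"angular":[0,0,0],"gripper":-1},{"linear":[0,0,-30],"angular":[0,0,0],"gripper":-1},{"linear":[0,0,-45],"angular":[0,0,0],"gripper":-1},{"linear":[0,0,-45],"angular":[0,0,0],"gripper":-1}]}}

```text
time_s: 13.1
position: [0.6544, 0.2657, 0.1034]
tool_rot: [[-0.78, 0.436, -0.449], [0.378, 0.9, 0.217], [0.499, -0.0, -0.867]]
ft_force: [0.2, -0.2, -1.6]
grip_width: 0.0115
```

```bash
python3 v.py 13; python3 - <<'E'
from h import *
# level pose goals: yaw 178.5
for P in ([.58,.24,.22],[.58,.1,.27],[.602,-.124,.27],[.602,-.124,.2]): print(P,rel(P,Rz(178.5)))
E
```

```text
13.1 [0.6544 0.2657 0.1034] [[-0.7799251304869267, 0.4360400449799093, -0.44898315114140863], [0.3779291666580038, 0.8999272612364235, 0.21748671102551712], [0.4988850928060862, -6.047667860817819e-05, -0.866668137477336]] [ 0.219  -0.2097 -1.5592] 0.011497967376101126
[0.58, 0.24, 0.22] (array([106.5, -55.6, -75.4]), array([  6.27, -29.7 , -23.79]))
[0.58, 0.1, 0.27] (array([  78.7, -181.7, -149. ]), array([  6.27, -29.7 , -23.79]))
[0.602, -0.124, 0.27] (array([ -23. , -373.8, -207.5]), array([  6.27, -29.7 , -23.79]))
[0.602, -0.124, 0.2] (array([ -58.1, -373.6, -147. ]), array([  6.27, -29.7 , -23.79]))
```

View pics/c13.png

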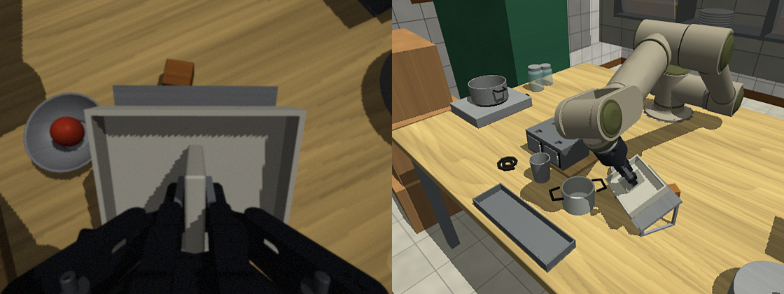

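>>> {"fn": "servo_tool", "kwargs": {"commands": [{"linear":[10,0,-18],"angular":[0,0,0],"gripper":-1},{"linear":[25,0,-44],"angular":[0,0,0],"gripper":-1},{"linear":[42,-5,-60],"angular":[0.9,-4.2,-3.4],"gripper":-1},{"linear":[60,-15,-68],"angular":[1.8,-8.5,-6.8],"gripper":-1},{"linear":[80,-30,-76],"angular":[2.7,-12.7,-10.2],"gripper":-1},{"linear":[95,-50,-84],"angular":[3.6,-17,-13.6],"gripper":-1},{"linear":[105,-75,-95],"angular":[4.5,-21.2,-17],"gripper":-1},{"linear":[100,-110,-110],"angular":[5.4,-25.5,-20.4],"gripper":-1},{"linear":[90,-145,-128],"angular":[6.3,-29.7,-23.8],"gripper":-1},{"linear":[79,-182,-149],"angular":[6.3,-29.7,-23.8],"gripper":-1},{"linear":[60,-220,-160],"angular":[6.3,-29.7,-23.8],"gripper":-1},{"linear":[40,-260,-172],"angular":[6.3,-29.7,-23.8],"gripper":-1},{"linear":[18,-300,-185],"angular":[6.3,-29.7,-23.8],"gripper":-1},{"linear":[-3,-338,-197],"angular":[6.3,-29.7,-23.8],"gripper":-1},{"linear":[-23,-374,-207],"angular":[6.3,-29.7,-23.8],"gripper":-1},{"linear":[-23,-374,-207],"angular":[6.3,-29.7,-23.8],"gripper":-1},{"linear":[-23,-374,-207],"angular":[6.3,-29.7,-23.8],"gripper":-1}]}}

```text
time_s: 14.9
position: [0.6012, -0.1244, 0.2688]
tool_rot: [[-1.0, 0.027, -0.002], [0.027, 1.0, 0.001], [0.002, 0.001, -1.0]]
ft_force: [-0.8, 0.5, -1.8]
grip_width: 0.011
```

```bash
python3 v.py 14; python3 - <<'E'
from h import *
d=shot('side','d14')
r=lambda i,x0,y0,w,h:cv2.resize(i[y0:y0+h,x0:x0+w],None,fx=4,fy=4,interpolation=cv2.INTER_CUBIC)
cv2.imwrite('pics/c14b.png',np.hstack([r(cv2.imread('pics/s14.png'),150,110,100,140),r(d['frame'],290,70,100,140)]))
print(rel([.602,-.124,.27],Rz(178.5)), env.observe()['q'])
E
```

```text
14.9 [ 0.6012 -0.1244  0.2688] [[-0.9996353413821464, 0.026934336165248783, -0.0019302318867764462], [0.026932622020179726, 0.9996368382025472, 0.0009086140722790987], [0.001954003817162225, 0.0008562965325095136, -0.999997724310076]] [-0.7679  0.5161 -1.8008] 0.01103727548002602
(array([-0.5, -1.3, -0.2]), array([ 0.  , -0.01,  0.12])) [ -22.5659   26.6994   55.7228   -0.0004   97.5894 -111.1844]
```

View pics/w14.png

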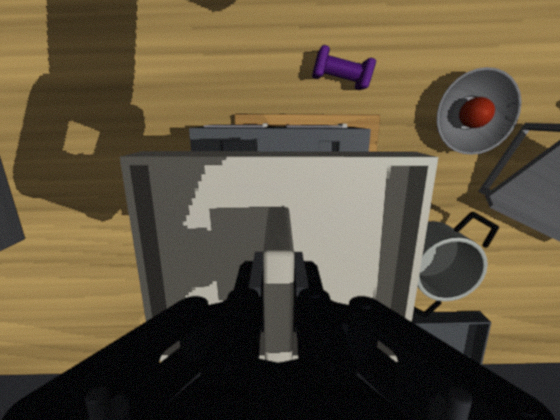

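View pics/c14b.png

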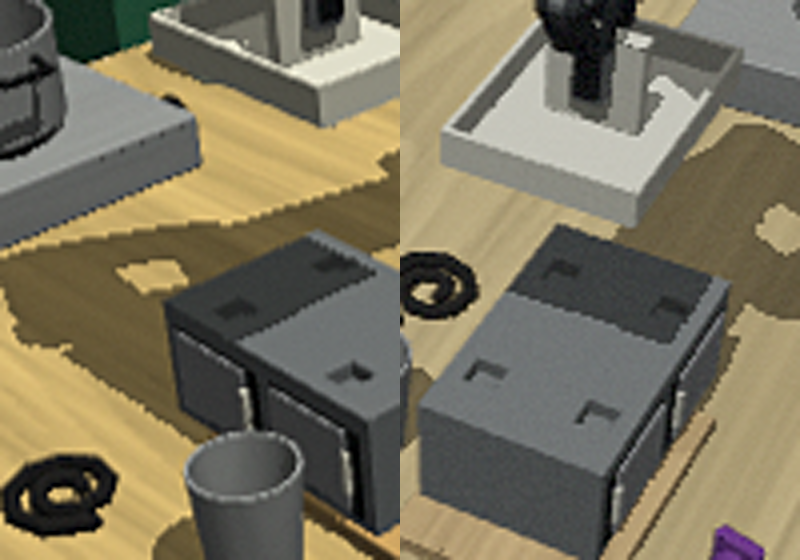

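```bash
python3 - <<'E'
from h import *
r=lambda i,x0,y0,w,h:cv2.resize(i[y0:y0+h,x0:x0+w],None,fx=6,fy=6,interpolation=cv2.INTER_CUBIC)
cv2.imwrite('pics/t14s.png',r(cv2.imread('pics/s14.png'),180,85,110,90));cv2.imwrite('pics/t14d.png',r(cv2.imread('pics/d14.png'),290,60,100,80))
im=cv2.convertScaleAbs(cv2.imread('pics/w14.png')[100:240,110:450],alpha=1.6);cv2.imwrite('pics/t14w.png',cv2.resize(im,None,fx=2.3,fy=2.3,interpolation=cv2.INTER_CUBIC))
E
```

```text
(no output)
```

View pics/t14s.png

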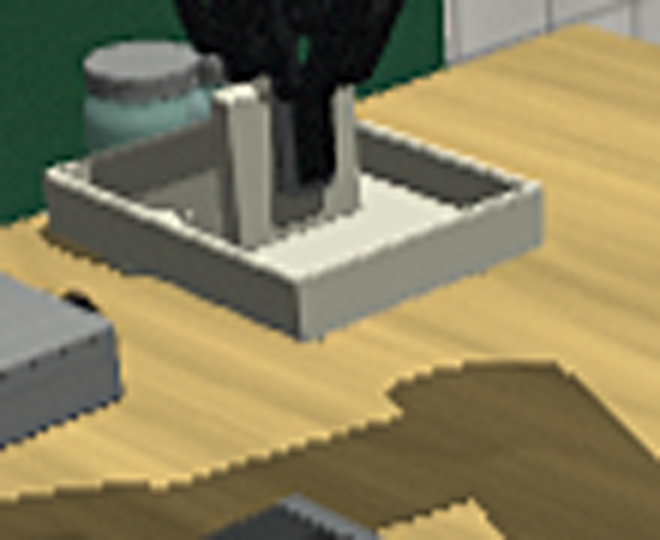

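View pics/t14d.png

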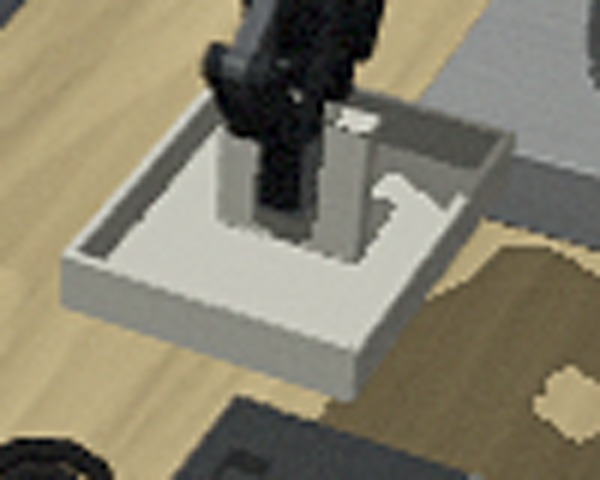

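View pics/t14w.png

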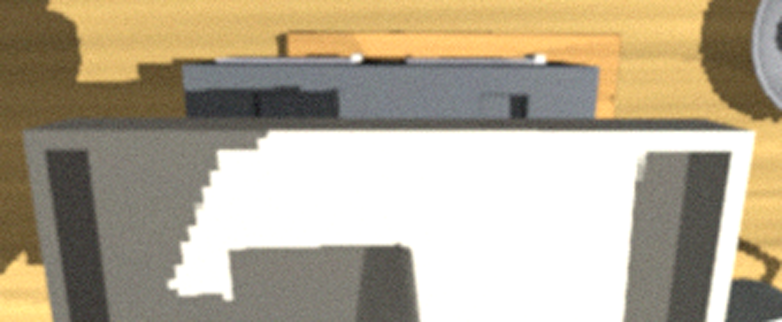

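```bash
cat > fith.py <<'E'
from h import *
from scipy.optimize import least_squares
L=lambda t:pickle.load(open(f'pics/{t}.pkl','rb'))
S,D,W=L('s14'),L('d14'),L('w14')
so=[((60,75,24),(302,280)),((60,75,0),(300,340)),((60,-75,24),(46,173)),((-60,75,24),(543,185)),((-60,75,0),(543,244))]
do=[((60,75,24),(62,255)),((60,75,0),(62,303)),((-60,75,24),(357,350)),((-60,75,0),(347,402)),((-60,-75,24),(514,137))]
wo=[((-60,-75,24),(27,131)),((-60,75,24),(753,131))]
sets=[(S,so,6,[180,85],.4),(D,do,6,[290,60],.4),(W,wo,2.3,[110,100],.3)]
def R(p): 
    from scipy.spatial.transform import Rotation as Ro
    return Ro.from_euler('ZYX',p[3:6]).as_matrix()
def res(p,ww):
    e=[]
    for (d,o,s,off,h),w in zip(sets,ww):
        P=np.array([a for a,_ in o])/1000.@R(p).T+p[:3];u=np.array([b for _,b in o])/s+off-h
        e.append(w*(proj(d,P)-u).ravel())
    e.append(np.array(p[4:6])*100);return np.concatenate(e)
for ww in((1,1,1),(1,1,0),(1,0,.3),(0,1,.3)):
    r=least_squares(res,[.6,-.12,.27,0,0,0],args=(ww,),loss='soft_l1');print(ww,r.x[:3],np.degrees(r.x[3:]),r.fun[:-2].round(1).tolist())
E
python3 fith.py
```

```text
(1, 1, 1) [ 0.6026 -0.1241  0.2742] [-1.5061  0.019   0.0521] [-1.4, -0.2, -0.1, 0.4, -1.4, -0.4, -0.6, -0.3, -0.3, -0.1, -0.0, -0.1, 0.0, 0.6, 0.0, 0.1, 0.8, 0.1, 0.5, -1.0, 0.5, 0.0, 0.1, -0.3]
(1, 1, 0) [ 0.6023 -0.1224  0.2744] [-1.7564 -0.058   0.2823] [-1.0, -0.3, 0.3, 0.3, -0.8, -0.4, -0.0, -0.3, 0.3, -0.0, -0.3, 0.0, -0.3, 0.7, -0.3, 0.4, 0.5, 0.5, 0.5, -0.5, 0.0, -0.0, 0.0, -0.0]
(1, 0, 0.3) [ 0.6021 -0.1236  0.2739] [-1.2376 -0.0015  0.0042] [-0.8, -0.1, 0.5, 0.5, -1.1, -0.3, -0.3, -0.2, 0.0, -0.0, 0.0, 0.0, 0.0, 0.0, 0.0, 0.0, 0.0, 0.0, 0.0, -0.0, 0.4, -0.1, 0.2, -0.7]
(0, 1, 0.3) [ 0.6029 -0.1243  0.2739] [-1.7018 -0.073   0.137 ] [-0.0, -0.0, -0.0, 0.0, -0.0, -0.0, -0.0, -0.0, -0.0, 0.0, -0.2, -0.2, -0.1, 0.4, -0.2, 0.1, 0.6, 0.1, 0.5, -0.9, 0.3, -0.0, -0.1, 0.2]
```

>>> {"fn": "servo_tool", "kwargs": {"commands": [{"linear":[0,0,30],"angular":[0,0,0],"gripper":-1},{"linear":[0,0,60],"angular":[0,0,0],"gripper":-1},{"linear":[0,0,90],"angular":[0,0,0],"gripper":-1},{"linear":[0,0,120],"angular":[0,0,0],"gripper":-1},{"linear":[0,0,140],"angular":[0,0,0],"gripper":-1},{"linear":[0,0,152],"angular":[0,0,0],"gripper":-1},{"linear":[0,0,152],"angular":[0,0,0],"gripper":-1},{"linear":[0,0,152],"angular":[0,0,0],"gripper":-1}]}}

```text
time_s: 15.85
position: [0.6023, -0.1238, 0.1189]
tool_rot: [[-1.0, 0.025, 0.002], [0.025, 1.0, -0.001], [-0.002, -0.001, -1.0]]
ft_force: [-0.4, 0.4, -1.9]
grip_width: 0.0113
```

```bash
python3 v.py 15; python3 - <<'E'
from h import *
d=shot('side','d15')
r=lambda i,x0,y0,w,h:cv2.resize(i[y0:y0+h,x0:x0+w],None,fx=4,fy=4,interpolation=cv2.INTER_CUBIC)
cv2.imwrite('pics/c15b.png',np.hstack([r(cv2.imread('pics/s15.png'),180,130,100,120),r(d['frame'],290,80,100,120)]))
E
```

```text
15.85 [ 0.6023 -0.1238  0.1189] [[-0.9996849863120725, 0.02504584523679361, 0.0016228920499028923], [0.025044367127253615, 0.9996859128846394, -0.0009248000866455344], [-0.0016455447202655784, -0.000883864457654029, -0.9999982554815753]] [-0.3836  0.3945 -1.9465] 0.011340162414181242
```

View pics/c15b.png

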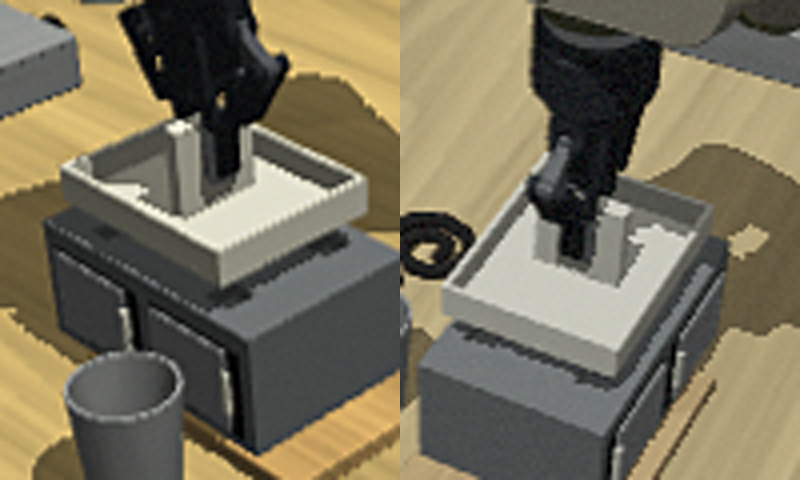

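View pics/c15.png

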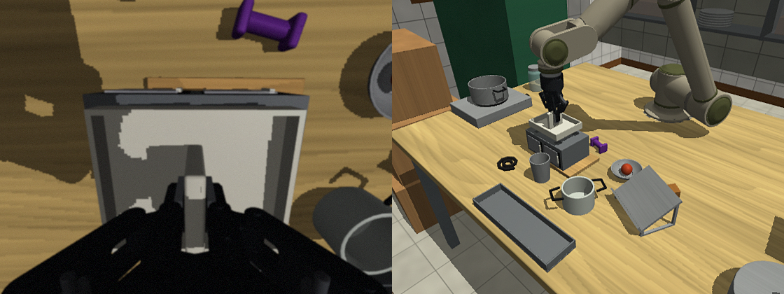

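>>> {"fn": "servo_tool", "kwargs": {"commands": [{"linear":[0,0,6],"angular":[0,0,0],"gripper":-1},{"linear":[0,0,11],"angular":[0,0,0],"gripper":-1},{"linear":[0,0,15],"angular":[0,0,0],"gripper":-1},{"linear":[0,0,17],"angular":[0,0,0],"gripper":-1},{"linear":[0,0,17],"angular":[0,0,0],"gripper":-1}]}}

```text
time_s: 16.5
position: [0.6016, -0.1241, 0.1004]
tool_rot: [[-1.0, 0.026, -0.001], [0.026, 1.0, -0.0], [0.001, -0.0, -1.0]]
ft_force: [-0.1, 1.0, -1.9]
grip_width: 0.0116
```

>>> {"fn": "servo_tool", "kwargs": {"commands": [{"linear":[0,0,2],"angular":[0,0,0],"gripper":-1},{"linear":[0,0,3],"angular":[0,0,0],"gripper":-1},{"linear":[0,0,4],"angular":[0,0,0],"gripper":-1},{"linear":[0,0,4],"angular":[0,0,0],"gripper":-1}]}}

```text
time_s: 16.9
position: [0.6017, -0.1242, 0.0967]
tool_rot: [[-1.0, 0.026, -0.0], [0.026, 1.0, -0.0], [-0.0, -0.0, -1.0]]
ft_force: [-0.6, -0.1, -1.0]
grip_width: 0.0113
```

>>> {"fn": "servo_tool", "kwargs": {"commands": [{"linear":[0,0,1],"angular":[0,0,0],"gripper":-1},{"linear":[0,0,2],"angular":[0,0,0],"gripper":-1},{"linear":[0,0,2],"angular":[0,0,0],"gripper":-1}]}}

```text
time_s: 17.2
position: [0.602, -0.1242, 0.0957]
tool_rot: [[-1.0, 0.026, 0.001], [0.026, 1.0, -0.001], [-0.001, -0.001, -1.0]]
ft_force: [-0.8, 1.5, 5.4]
grip_width: 0.0112
```

```bash
python3 v.py 16; python3 - <<'E'
from h import *
d=shot('side','d16')
r=lambda i,x0,y0,w,h:cv2.resize(i[y0:y0+h,x0:x0+w],None,fx=4,fy=4,interpolation=cv2.INTER_CUBIC)
cv2.imwrite('pics/c16b.png',np.hstack([r(cv2.imread('pics/s16.png'),180,130,100,120),r(d['frame'],290,80,100,120)]))
E
```

```text
17.2 [ 0.602  -0.1242  0.0957] [[-0.9996696410128393, 0.025674367869264275, 0.001198195215614997], [0.02567335725292715, 0.9996700225268917, -0.0008513450811165337], [-0.0012196575849816977, -0.0008203021377886272, -0.9999989197693057]] [-0.8286  1.5384  5.4324] 0.011170975562833139
```

View pics/c16b.png

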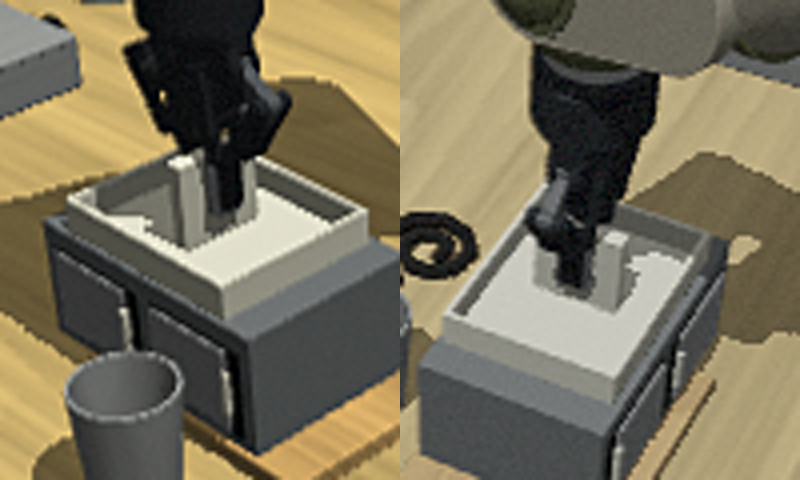

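>>> {"fn": "servo_tool", "kwargs": {"commands": [{"linear":[0,0,0],"angular":[0,0,0],"gripper":-0.5},{"linear":[0,0,0],"angular":[0,0,0],"gripper":-0.1},{"linear":[0,0,0],"angular":[0,0,0],"gripper":-0.1},{"linear":[0,0,0],"angular":[0,0,0],"gripper":-0.1},{"linear":[0,0,-15],"angular":[0,0,0],"gripper":-0.1},{"linear":[0,0,-45],"angular":[0,0,0],"gripper":-0.1},{"linear":[0,0,-90],"angular":[0,0,0],"gripper":-0.1},{"linear":[0,0,-140],"angular":[0,0,0],"gripper":-0.1},{"linear":[40,0,-180],"angular":[0,0,0],"gripper":-0.1},{"linear":[60,0,-200],"angular":[0,0,0],"gripper":-0.1},{"linear":[60,0,-200],"angular":[0,0,0],"gripper":-0.1},{"linear":[60,0,-200],"angular":[0,0,0],"gripper":-0.1}]}}

```text
time_s: 18.55
position: [0.5416, -0.1226, 0.295]
tool_rot: [[-1.0, 0.026, 0.001], [0.026, 1.0, -0.001], [-0.001, -0.001, -1.0]]
ft_force: [-0.7, 0.5, 0.1]
grip_width: 0.0382
```

```bash
python3 v.py 17; python3 - <<'E'
from h import *
d=shot('side','d17')
r=lambda i,x0,y0,w,h:cv2.resize(i[y0:y0+h,x0:x0+w],None,fx=4,fy=4,interpolation=cv2.INTER_CUBIC)
cv2.imwrite('pics/c17b.png',np.hstack([r(cv2.imread('pics/s17.png'),180,130,100,120),r(d['frame'],290,80,100,120)]))
E
```

```text
18.55 [ 0.5416 -0.1226  0.295 ] [[-0.9996588233981024, 0.026102307879366713, 0.0009520113927442768], [0.026101713254056736, 0.9996590926088537, -0.000631767082031357], [-0.0009681774239072065, -0.0006067024094971217, -0.9999993472721179]] [-0.6714  0.4625  0.0635] 0.03816928617483718
```

View pics/c17b.png

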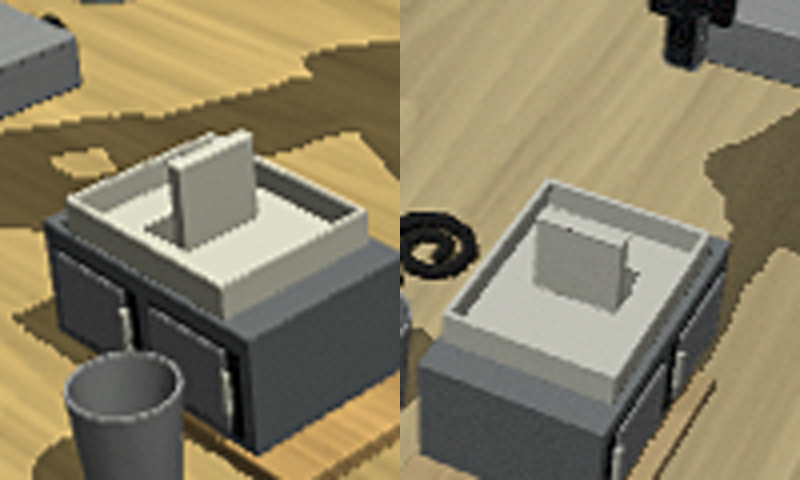

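View pics/c17.png

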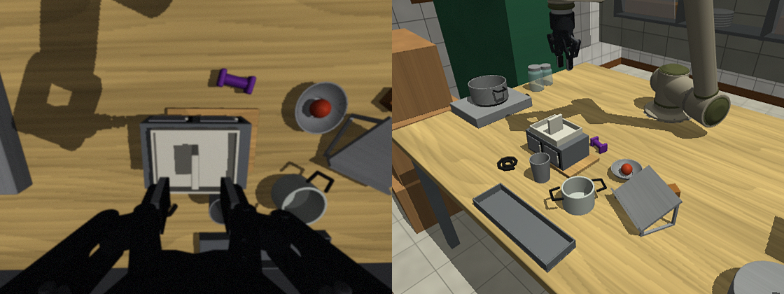

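```bash
python3 - <<'E'
from h import *
a=cv2.imread('pics/side0.png').astype(int);b=cv2.imread('pics/d17.png').astype(int)
for n,A,B in(('scene','scene0','s17'),('side','side0','d17')):
    a=cv2.imread(f'pics/{A}.png').astype(int);b=cv2.imread(f'pics/{B}.png').astype(int);df=np.abs(a-b).max(2)
    for q in ['cup','pot','foot_toy','spiral','dish','block_toy']:
        m=np.load(f'pics/{n}0_{q}.npy');print(n,q,round((df[m]>40).mean(),3))
env.close_job()
E
```

```text
scene cup 0.001
scene pot 0.0
scene foot_toy 0.0
scene spiral 0.0
scene dish 0.0
scene block_toy 0.0
side cup 0.0
side pot 0.0
side foot_toy 0.0
side spiral 0.0
side dish 0.002
side block_toy 0.0
the job is handed in; nothing more can be done
```

I handed the job in at about 18.7 s of the 59 s allowed. The module is lying flat on the plinth with its sockets up, and the tray is seated on it with all four lugs in.

- **Tipping:** I pushed the top of the module until it passed its balance point and fell by itself. The camera fit then put its socketed face at (0.602, −0.124), turned about 1.4°. Its foot end is about 40 mm past the plinth edge, within the 15 to 60 mm allowed.
- **Tray:** I gripped the handle along its 30° tilt, lifted the tray and levelled it over the module. A camera fit put the tray within about 1 mm of the sockets. The lugs went in with no rise in force. It seated at about 101 mm, with a light press of 5 to 7 N, and I then let go and moved clear.
- **Last checks:** Both fixed cameras show the tray flat on the module with no gap. The image areas of all six bystanders are unchanged from the start.

**What disagreed:** The fingertips did not match the given `env.tips_ahead` of 11 mm ahead of the TCP. In all three cameras they stood about 30 to 34 mm behind it. My first push therefore passed above the module without touching it. After that I used the measured tip position, and contact and grip matched it.

The tray's approach pose also reached joint 3's lower range limit, so that one move stopped a few mm short. I corrected this before gripping.

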